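Clear porcelain shards into the sharps box with a scraper

TASK

A porcelain plate has broken on the tray: take the scraper from its stand, use its blade to prise up the stiff lid of the yellow sharps box (the side tab is there for this) until the lid stands upright, and wipe all four blue shards off the tray's open edge into the box. Then push the lid fully shut with the scraper and stand the scraper back upright in its slot, in the middle of the stand. Never let the robot itself, fingers included, touch the shards or the lid, and do not disturb the other things on the bench.

Things in the scene. Friction and masses are not known exactly. Their poses are not given: they have to be found in the camera images.
- station: Fixed tray and sharps box. Origin on the bench under the tray's centre. Aluminium tray surface 70 mm up, local x -73 to 73, y -120 to 120 mm; 8 mm thick curbs rise 12 mm above it on both x sides and the +y end; the -y end is open. Against it stands the yellow open-topped box, local x -83 to 83, y -240 to -122 mm, 4 mm walls, rim 66 mm up, under the red lid.
- tray_edge (a point): Middle of the tray's open edge, on the tray surface, where the box begins.
- lid (a joint): Red lid of the sharps box, on a stiff hinge along its far side (away from the tray) that stays where it is left: 0 shut, positive opens upward, 1.57 upright, stops at 1.75 rad. A 5 mm plate, 168 mm (local x) by 118 mm; shut, its underside is 68 mm and its top 73 mm above the bench.
- lid_hinge (a point): Middle of the lid's hinge axis, which runs along the station's local x at local y -240 mm, 70 mm above the bench.
- lid_tab (a point): On top of the lid's prising tab: a 5 mm thick red tab, level with the lid, sticking out 50 mm on the station's -x side (local x -84 to -134), 75 to 118 mm from the hinge axis; the space below it is empty. This point is 36 mm out from the lid's side, 96 mm from the hinge axis, and moves with the lid.
- scraper: Scraper: orange blade 130 mm long (its x), 8 mm thick (its y), 40 mm tall, with a black handle on top of the blade's middle, 50 mm long (x), 24 mm thick (y), from 40 to 95 mm up. Origin at the middle of the blade's lower edge; z up the handle. Starts upright in the stand's slot. About 160 g.
- scraper_grip (a point): Middle of the scraper's handle, 75 mm above the blade's lower edge.
- stand: Grey fixed scraper stand, 150 x 50 mm, with a straight slot 16 mm wide along its x, open at both ends, slot floor 10 mm above the bench, straight walls up to 40 mm and flared lips up to 47 mm. Origin at the centre of its underside.
- shard1: Blue porcelain shard 1 of 4, flat, irregular, about 40 x 30 x 9 mm, 20 g. Origin at the centre of its underside.
- shard2: Blue porcelain shard 2 of 4, flat, irregular, about 40 x 30 x 9 mm, 20 g. Origin at the centre of its underside.
- shard3: Blue porcelain shard 3 of 4, flat, irregular, about 40 x 30 x 9 mm, 20 g. Origin at the centre of its underside.
- shard4: Blue porcelain shard 4 of 4, flat, irregular, about 40 x 30 x 9 mm, 20 g. Origin at the centre of its underside.
- amber_bottle: Bystander: brown glass bottle with black cap, 72 mm across, 170 mm tall. Origin at the centre of its underside.
- clear_bottle: Bystander: clear glass bottle with blue cap, 72 mm across, 180 mm tall. Origin at the centre of its underside.
- dish_stack: Bystander: stack of clear culture dishes, 90 mm across, 87 mm tall. Origin at the centre of its underside.
- white_jar: Bystander: white jar with red cap, 70 mm across, 95 mm tall. Origin at the centre of its underside.
- tip_box: Bystander: black pipette-tip box with a pink note on its clear lid, 120 x 85 x 70 mm. Origin at the centre of its underside.
- tube_rack: Bystander: pink rack of capped tubes, 120 x 70 x 75 mm. Origin at the centre of its underside.
Not all that is in view belongs to the job. Leave any orange or red look-alike of the shard1 alone.

How it is judged:
By the outcome, as a careful person would: the job done as asked, in the order asked, and still so for the second after the job is handed in, with the robot touching nothing.
It also fails if it takes over 69 s, if anything falls off the work surface, if the arm or the gripper's body presses on something with over 40 N, if the wrist force passes 120 N, or if a joint passes its speed limit or range.

ROBOT

A 6-joint arm with a two-finger parallel gripper is mounted at the origin on the work surface. World frame = base frame: x ahead of the robot, y to its left, z up, the work surface at z = 0. Lengths are in m, angles in degrees, forces in N, time in s.
With the tool pointing down it reaches from about 0.4 to 0.825 m from the base axis. Payload 7 kg.
Tool frame: the origin (TCP) lies at the very end of the fingers, on their centre line; the grasp point (between the pads) lies 19 mm behind it (ctrl.tcp_to_grasp is the distance from the TCP to the grasp point, in m); z points along the fingers, y is the direction in which the jaws open and shut (so a half turn about z gives the same grasp; the last joint's range is limited). The gripper opens to 88 mm and grips with 3 to 60 N. Pads are 19 mm wide; open, the fingers measure 130 mm over their backs; the gripper's body (78 mm by 193 mm) begins 47 mm behind the grasp point.
Start: joints at [86.35, 20.546, 0.682, 0, -70.136, -16.507], TCP at [0.233, 0.634, 0.227] pointing down, gripper open.
Joint ranges: [-176.03, 176.03], [-82.01, 121.73], [-58.28, 71.71], [-173.87, 95.51], [-174.79, -0.11], [-173.66, 173.66]. Speed limits (degrees/s): [136.94, 136.94, 172.46, 180, 180, 180].

INTERFACE

Orientations are given as [roll, pitch, yaw] about the fixed x, y, z axes, in that order (R = Rz(yaw) Ry(pitch) Rx(roll)).
In Python, from plant import ctrl gives the robot as it stands.
- The arm moves only by the tool jog_arm, never from a script. Its argument "commands" is a list of rows, each an object of numbers: "x", "y", "z": the shift along the tool's x, y, z in cm; "roll": the turn about the tool's z in rad. In form: [{"x": .., "y": .., "z": .., "roll": ..}, ...]. A call has 1 to 12 rows; each row shifts and turns the commanded pose from where the row before left it, along the tool's axes as they then stand; what a row does not reach is not made up. A row lasts 1/10 s, in which the tool goes at most 50 mm and 8.59 degrees, less where a joint would pass 70% of its speed; a pose out of reach is approached as far as the arm can. A call is refused whole if a number of a shift passes 5 or a number of a turn 0.15, either way. A call with a gripper value outside its range is refused whole. "gripper" is the finger opening in cm, from 0 to 8.76, set as the call begins (left out, the last holds). The fingers move at their own pace and stop on an object; the grip force is fixed at half the most. Time passes only in rows, so rows that do not move let the fingers close. It gives the time, the measured TCP pose, the force and the opening at its end, in the units of the state.
- ctrl.get_obs(): the state, without advancing time (a new reading comes with each control period).
- ctrl.snapshot(name): name is "scene" or "top" or "wrist"; returns a dict with "image" (480x640x3 uint8, red, green, blue), "mtx" (3x3 intrinsics, pixels), "position" and "orientation" of the camera in the world; the wrist camera has in their place "hand_eye" (4x4, takes a point from camera to tool coordinates, whose origin is the TCP and whose axes are the flange's). Camera axes: x right, y up, looking along -z (the intrinsics and any distortion apply to the point x, -y, -z); pixel columns grow to the right and rows downward; lengths in m; the calibration is good to about 2 mm. A picture is of the moment at which its call begins: read the wrist's pose just before it. There is no depth.
- ctrl.close_job(): hands the job in, once; it reports no verdict.
Trained networks look in the newest picture that a camera, given by its name, has taken for a name from the list of things; names that differ only in an ending like _2 or _b are one class to them, and where a whole thing is asked for, a point or a joint stands for the part that bears it (a point fixed in the world has none). Each returns a list of dicts, best first, with "confidence" (0 to 1); they miss things now and then, are a little off and sometimes report something else, mostly with a low value. They report only what shows in the picture. A call takes as long as a camera call. They do not tell look-alikes from the thing itself.
- ctrl.search_frame(camera, query): "position" ([column, row] as shares, 0 to 1, of the picture: columns of its width, rows of its height, amid what is visible of it).
- ctrl.regions_of(camera, query): "mask" (480x640 bool, what is visible of it) and "position" ([column, row] as shares, 0 to 1, of the picture: columns of its width, rows of its height, amid what is visible of it).
The state is a dict: "clock": time; "joint_pos": joint angles; "qvel": joint speeds; "tau": joint torques, N m; "tool_pos": TCP position; "orientation": TCP orientation; "force": force on the tool from outside, world axes, zero at the start; "moment": the same for the moment, N m; "opening": finger opening in m.
Only numpy, scipy, OpenCV 4.12 (cv2) and the standard library are available. Lean on these libraries where they do the work, as an engineer would, in place of code of your own. Each camera call takes 0.05 s, during which the arm holds its last target.

## Working session

There is one attempt and no reset: what is moved stays moved. The work goes in short steps, Python scripts to look and compute and a tool call to move; the robot and the scene stay as the last step left them, time stands still between calls to the robot, and variables do not carry over. Pictures are saved under pics/ and viewed, and the job is handed in when it is done.

Besides the shell and the picture viewer there is one more tool, called as a command line: name --argument value ..., lists and objects as JSON in quotes. jog_arm: Moves the arm, as the interface text tells. Its arguments: {"type":"object","properties":{"commands":{"type":"array"},"gripper":{"type":"number"}},"required":["commands"]}

```bash
ls; mkdir -p pics; python3 - <<'E'
from plant import ctrl
import cv2
o=ctrl.get_obs(); print({k:o[k] for k in o if k!='tau'})
for n in ("scene","top","wrist"):
    s=ctrl.snapshot(n); cv2.imwrite(f"pics/{n}0.png",s["image"][:,:,::-1])
    print(n,s["mtx"],{k:s[k] for k in s if k not in("image","mtx")})
E
```

```text
pics
{'clock': 0.0, 'joint_pos': array([ 8.63509124e+01,  2.05901802e+01,  6.34271684e-01, -1.99717053e-02,
       -7.01361968e+01, -1.65048945e+01]), 'qvel': array([-0.02746006,  0.08860076,  0.16271742, -0.03383301, -0.09109823,
        0.00042073]), 'tool_pos': array([0.23244729, 0.6331938 , 0.22564111]), 'orientation': array([ 1.79906356e+02, -8.16816659e-03, -2.01607766e+01]), 'force': array([ 0.69978569,  0.27816911, -0.14224407]), 'moment': array([ 0.00893912, -0.03828378, -0.03762455]), 'opening': 0.08742574831479785}
scene [[591.59851557   0.         322.30472496]
 [  0.         591.59851557 236.39861987]
 [  0.           0.           1.        ]] {'position': array([ 1.12575553, -0.62181892,  1.37898566]), 'orientation': array([31.8814253 , -0.11802159, 44.28842899])}
top [[545.06396708   0.         313.51620544]
 [  0.         545.06396708 240.53019852]
 [  0.           0.           1.        ]] {'position': array([ 0.35716056, -0.03274601,  1.19477316]), 'orientation': array([ 10.86418835,  -1.12430216, -89.85226953])}
wrist [[350.38168487   0.         312.20605428]
 [  0.         350.38168487 232.30860974]
 [  0.           0.           1.        ]] {'hand_eye': array([[-2.70337574e-04,  9.52941202e-01,  3.03155062e-01,
         8.15849774e-02],
       [ 9.99999963e-01,  2.67549277e-04,  5.07292671e-05,
        -2.46715565e-04],
       [-3.27669088e-05,  3.03155064e-01, -9.52941239e-01,
        -1.57964420e-01],
       [ 0.00000000e+00,  0.00000000e+00,  0.00000000e+00,
         1.00000000e+00]])}
```

View pics/scene0.png

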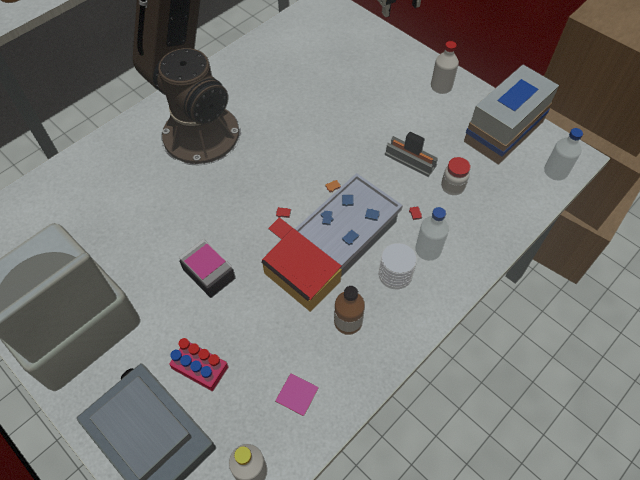

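View pics/top0.png

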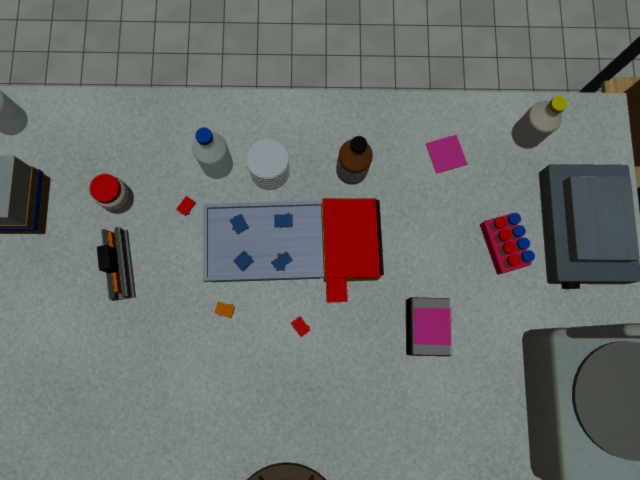

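View pics/wrist0.png

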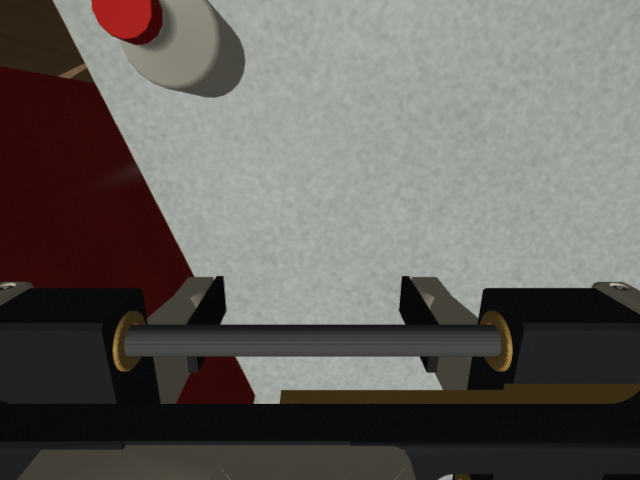

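```bash
cat > h.py <<'E'
import numpy as np,cv2
from scipy.spatial.transform import Rotation as R
def cam(s):
    return s["mtx"],np.array(s["position"]),R.from_euler('xyz',s["orientation"],degrees=True).as_matrix()
def proj(c,P):
    K,p,Rm=c; q=(np.atleast_2d(P)-p)@Rm; q=q*[1,-1,-1]; u=q@K.T; return u[:,:2]/u[:,2:]
def ray(c,uv,z):
    K,p,Rm=c; d=np.linalg.solve(K,[uv[0],uv[1],1.])*[1,-1,-1]; d=Rm@d; return p+d*(z-p[2])/d[2]
E
python3 - <<'E'
from plant import ctrl
import cv2,pickle
from h import *
names=["station","lid","lid_tab","scraper","scraper_grip","stand","shard1","tray_edge","tip_box","amber_bottle","white_jar","clear_bottle","dish_stack"]
S={}
for n in("top","scene"):
    s=ctrl.snapshot(n); S[n]=s; c=cam(s)
    S[n+"_m"]={}
    for q in names:
        r=ctrl.regions_of(n,q); S[n+"_m"][q]=r
        for a in r[:5]:
            u=[a["position"][0]*640,a["position"][1]*480]
            print(n,q,round(a["confidence"],2),np.round(u),a["mask"].sum(),ray(c,u,0.07).round(3))
pickle.dump(S,open("s.pkl","wb"))
im=S["top"]["image"][:,:,::-1]
cv2.imwrite("pics/a.png",cv2.resize(im[185:335,195:395],None,fx=4,fy=4,interpolation=cv2.INTER_CUBIC))
cv2.imwrite("pics/b.png",cv2.resize(im[220:310,80:150],None,fx=6,fy=6,interpolation=cv2.INTER_CUBIC))
im=S["scene"]["image"][:,:,::-1]
cv2.imwrite("pics/c.png",cv2.resize(im[170:310,255:410],None,fx=4,fy=4,interpolation=cv2.INTER_CUBIC))
cv2.imwrite("pics/d.png",cv2.resize(im[120:180,375:445],None,fx=8,fy=8,interpolation=cv2.INTER_CUBIC))
E
```

```text
top station 0.64 [304. 243.] 13637 [ 0.567 -0.034  0.07 ]
top lid 0.9 [353. 242.] 5094 [ 0.571 -0.138  0.07 ]
top lid_tab 0.68 [351. 244.] 5044 [ 0.567 -0.134  0.07 ]
top scraper 0.72 [110. 258.] 734 [0.533 0.367 0.07 ]
top scraper_grip 0.74 [113. 260.] 743 [0.53  0.362 0.07 ]
top stand 0.85 [121. 264.] 1235 [0.52  0.343 0.07 ]
top shard1 0.81 [245. 259.] 197 [0.534 0.089 0.07 ]
top shard1 0.81 [228. 308.] 212 [0.432 0.121 0.07 ]
top shard1 0.69 [280. 262.] 233 [0.527 0.015 0.07 ]
top shard1 0.68 [285. 220.] 237 [0.618 0.007 0.07 ]
top shard1 0.6 [298. 324.] 206 [ 0.4   -0.024  0.07 ]
top tray_edge 0.89 [299. 245.] 13774 [ 0.564 -0.025  0.07 ]
top tip_box 0.9 [428. 326.] 2587 [ 0.396 -0.288  0.07 ]
top amber_bottle 0.66 [351. 161.] 1342 [ 0.749 -0.134  0.07 ]
top amber_bottle 0.55 [271. 162.] 1770 [0.745 0.038 0.07 ]
top amber_bottle 0.35 [240. 226.] 221 [0.604 0.101 0.07 ]
top white_jar 0.92 [111. 190.] 1206 [0.68  0.377 0.07 ]
top white_jar 0.62 [284. 220.] 241 [0.617 0.008 0.07 ]
top white_jar 0.48 [245. 257.] 210 [0.537 0.088 0.07 ]
top clear_bottle 0.64 [210. 151.] 1445 [0.768 0
[... 631 characters left out ...]
 0.07 ]
scene shard1 0.71 [415. 213.] 121 [0.685 0.19  0.07 ]
scene shard1 0.68 [370. 213.] 154 [0.6   0.104 0.07 ]
scene shard1 0.64 [350. 310.] 1100 [ 0.754 -0.141  0.07 ]
scene shard1 0.48 [350. 237.] 163 [0.613 0.012 0.07 ]
scene shard1 0.43 [326. 213.] 118 [0.516 0.022 0.07 ]
scene tray_edge 0.68 [330. 243.] 9210 [ 0.588 -0.037  0.07 ]
scene tray_edge 0.48 [204. 267.] 1957 [ 0.41 -0.31  0.07]
scene tip_box 0.87 [205. 266.] 1865 [ 0.41  -0.308  0.07 ]
scene amber_bottle 0.59 [351. 308.] 1125 [ 0.752 -0.133  0.07 ]
scene white_jar 0.91 [456. 179.] 828 [0.694 0.355 0.07 ]
scene clear_bottle 0.73 [435. 235.] 1183 [0.766 0.172 0.07 ]
scene dish_stack 0.67 [397. 263.] 1373 [0.751 0.038 0.07 ]
```

View pics/a.png

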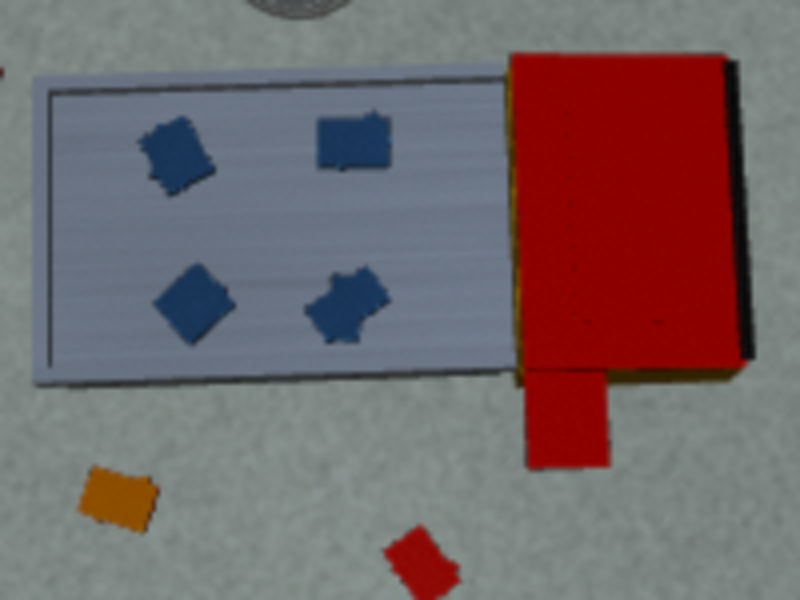

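View pics/b.png

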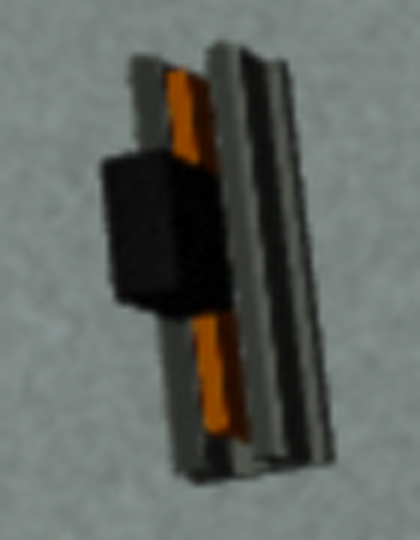

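View pics/c.png

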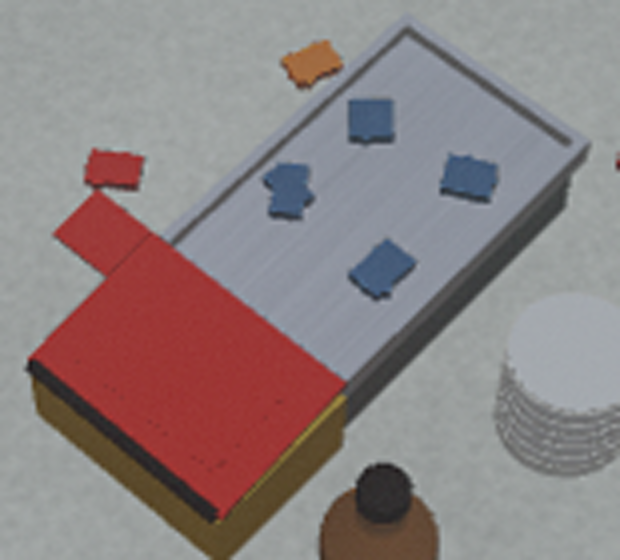

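View pics/d.png

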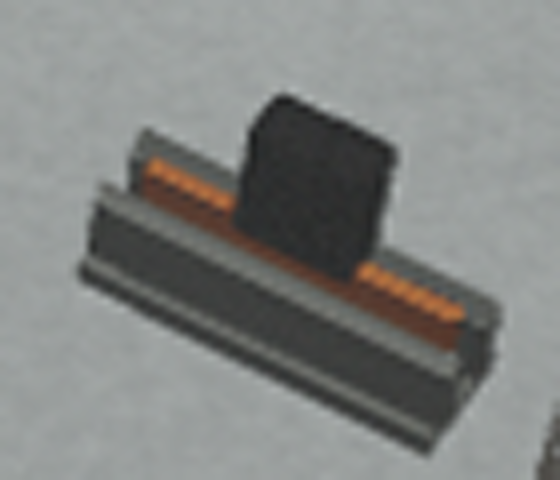

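```bash
cat > fit.py <<'E'
import pickle
from h import *
from scipy.optimize import least_squares
S=pickle.load(open("s.pkl","rb")); ct,cs=cam(S["top"]),cam(S["scene"])
def un(p,f,o): return [(p[0]+.5)/f-.5+o[0],(p[1]+.5)/f-.5+o[1]]
def fit(obs,x0):
    L=np.array([o[2] for o in obs])/1000.
    def world(p): c,s=np.cos(p[2]),np.sin(p[2]); return np.c_[p[0]+c*L[:,0]-s*L[:,1],p[1]+s*L[:,0]+c*L[:,1],L[:,2]]
    def f(p):
        W=world(p); return np.concatenate([(proj(o[0],W[i])[0]-o[1]) for i,o in enumerate(obs)])
    r=least_squares(f,x0,loss='soft_l1'); print(r.x[:2].round(4),np.degrees(r.x[2]).round(2)); print(f(r.x).reshape(-1,2).round(1).tolist()); return r.x
T=lambda u,l:(ct,un(u,4,(195,185)),l); C=lambda u,l:(cs,un(u,4,(255,170)),l)
A=[T((510,55),(84,-122,73)),T((726,55),(84,-240,73)),T((745,370),(-84,-240,73)),T((527,468),(-134,-122,73)),T((610,466),(-134,-165,73)),T((35,77),(81,128,82)),T((35,384),(-81,128,82))]
B=[C((345,385),(84,-122,73)),C((218,520),(84,-240,73)),C((30,358),(-84,-240,73)),C((97,190),(-134,-122,73)),C((53,235),(-134,-165,73)),C((408,15),(-81,128,82)),C((590,145),(81,128,82))]
for o in(A,B,A+B): fit(o,[.57,0.03,0])
T=lambda u,l:(ct,un(u,6,(80,220)),l); C=lambda u,l:(cs,un(u,8,(375,120)),l)
A=[T((178,70),(65,0,50)),T((217,432),(-65,0,50)),T((103,162),(25,12,105)),T((118,300),(-25,12,105)),T((168,150),(25,-12,105)),T((182,308),(-25,-12,105))]
B=[C((150,165),(-65,0,50)),C((462,315),(65,0,50))]
for o in(A,B,A+B): fit(o,[.53,.36,0])
E
python3 fit.py
```

```text
[0.5726 0.0469] 2.35
[[-0.4, 1.1], [0.9, -0.6], [1.0, -1.1], [-0.2, 0.7], [-0.1, 0.4], [-0.4, -0.3], [-0.4, -0.2]]
[0.5716 0.0473] 1.68
[[0.2, 1.9], [-0.3, -0.6], [-1.4, -0.7], [0.6, 1.7], [0.1, 0.5], [-0.0, -0.8], [0.4, -0.7]]
[0.5722 0.0469] 2.09
[[-0.2, 1.6], [1.1, 0.0], [0.9, -0.4], [-0.5, 1.1], [-0.3, 0.9], [-0.2, -0.4], [-0.6, -0.3], [0.6, 2.2], [0.5, -0.1], [-1.1, 0.1], [0.7, 2.4], [0.2, 1.3], [-0.4, -0.7], [0.3, -0.8]]
[0.5292 0.3688] 9.83
[[0.3, 0.5], [0.0, 0.3], [-0.7, -0.3], [-0.8, 1.0], [0.4, -0.2], [0.6, -2.3]]
[0.5303 0.3692] 10.99
[[-0.1, -0.1], [0.1, 0.1]]
[0.5294 0.3689] 10.07
[[0.1, 0.4], [0.1, 0.2], [-0.8, -0.4], [-0.8, 0.9], [0.3, -0.3], [0.6, -2.5], [-0.3, -0.4], [-0.3, 0.2]]
```

```bash
cat >> h.py <<'E'
def plan(x,y,z,yaw,n,start=None):
    from plant import ctrl
    o=ctrl.get_obs(); p=np.array(o["tool_pos"]); w=o["orientation"][2]
    if start is not None: p,w=np.array(start[:3]),start[3]
    d=np.array([x,y,z])-p; dw=(yaw-w+90)%180-90
    print("t %.2f"%o["clock"],"pos",p.round(4),"yaw %.2f"%w,"force",np.round(o["force"],1),"open %.4f"%o["opening"],"dyaw %.2f"%dw)
    for i in range(n):
        a=np.radians(w+dw*i/n); s=d/n*100; c,si=np.cos(a),np.sin(a)
        print({"x":round(c*s[0]+si*s[1],2),"y":round(si*s[0]-c*s[1],2),"z":round(-s[2],2),"roll":round(-np.radians(dw)/n,4)})
E
python3 - <<'E'
from h import *
plan(.53,.369,.20,10.2,10)
E
```

```text
t 1.55 pos [0.2326 0.6337 0.2266] yaw -20.16 force [-0.6 -0.1  0.3] open 0.0877 dyaw 30.36
{'x': np.float64(3.7), 'y': np.float64(1.46), 'z': np.float64(0.27), 'roll': np.float64(-0.053)}
{'x': np.float64(3.62), 'y': np.float64(1.65), 'z': np.float64(0.27), 'roll': np.float64(-0.053)}
{'x': np.float64(3.53), 'y': np.float64(1.84), 'z': np.float64(0.27), 'roll': np.float64(-0.053)}
{'x': np.float64(3.43), 'y': np.float64(2.03), 'z': np.float64(0.27), 'roll': np.float64(-0.053)}
{'x': np.float64(3.31), 'y': np.float64(2.21), 'z': np.float64(0.27), 'roll': np.float64(-0.053)}
{'x': np.float64(3.19), 'y': np.float64(2.38), 'z': np.float64(0.27), 'roll': np.float64(-0.053)}
{'x': np.float64(3.06), 'y': np.float64(2.54), 'z': np.float64(0.27), 'roll': np.float64(-0.053)}
{'x': np.float64(2.92), 'y': np.float64(2.7), 'z': np.float64(0.27), 'roll': np.float64(-0.053)}
{'x': np.float64(2.78), 'y': np.float64(2.85), 'z': np.float64(0.27), 'roll': np.float64(-0.053)}
{'x': np.float64(2.62), 'y': np.float64(3.0), 'z': np.float64(0.27), 'roll': np.float64(-0.053)}
```

jog_arm --commands '[{"x":3.7,"y":1.46,"z":0.27,"roll":-0.053},{"x":3.62,"y":1.65,"z":0.27,"roll":-0.053},{"x":3.53,"y":1.84,"z":0.27,"roll":-0.053},{"x":3.43,"y":2.03,"z":0.27,"roll":-0.053},{"x":3.31,"y":2.21,"z":0.27,"roll":-0.053},{"x":3.19,"y":2.38,"z":0.27,"roll":-0.053},{"x":3.06,"y":2.54,"z":0.27,"roll":-0.053},{"x":2.92,"y":2.7,"z":0.27,"roll":-0.053},{"x":2.78,"y":2.85,"z":0.27,"roll":-0.053},{"x":2.62,"y":3.0,"z":0.27,"roll":-0.053},{"x":0},{"x":0}]'

```text
validation failed for argument at $.co...
```

```bash
python3 - <<'E'
from plant import ctrl
from h import *
plan(.53,.369,.20,10.2,1)
o=ctrl.get_obs(); s=ctrl.snapshot("wrist"); 
Rt=R.from_euler('xyz',o["orientation"],degrees=True).as_matrix()
H=s["hand_eye"]; c=(s["mtx"],np.array(o["tool_pos"])+Rt@H[:3,3],Rt@H[:3,:3])
import pickle; pickle.dump((s["image"],c),open("w1.pkl","wb"))
cv2.imwrite("pics/w1.png",s["image"][:,:,::-1])
E
```

```text
t 1.55 pos [0.2326 0.6337 0.2266] yaw -20.16 force [-0.6 -0.1  0.3] open 0.0877 dyaw 30.36
{'x': np.float64(37.04), 'y': np.float64(14.6), 'z': np.float64(2.66), 'roll': np.float64(-0.5298)}
```

View pics/w1.png

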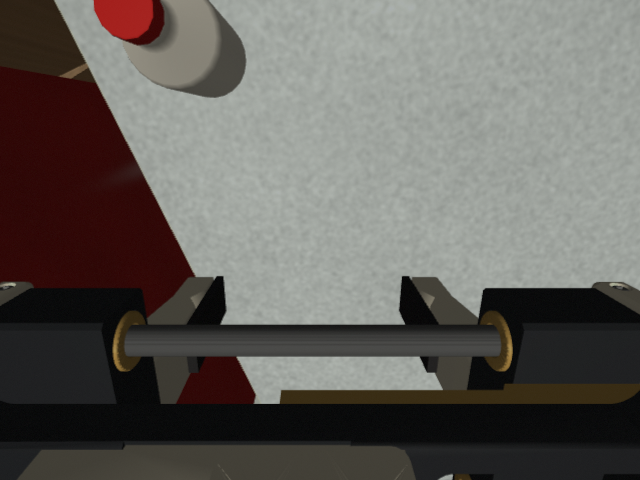

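All four keys are presumably required per row.

jog_arm --commands '[{"x":3.7,"y":1.46,"z":0.27,"roll":-0.053},{"x":3.62,"y":1.65,"z":0.27,"roll":-0.053},{"x":3.53,"y":1.84,"z":0.27,"roll":-0.053},{"x":3.43,"y":2.03,"z":0.27,"roll":-0.053},{"x":3.31,"y":2.21,"z":0.27,"roll":-0.053},{"x":3.19,"y":2.38,"z":0.27,"roll":-0.053},{"x":3.06,"y":2.54,"z":0.27,"roll":-0.053},{"x":2.92,"y":2.7,"z":0.27,"roll":-0.053},{"x":2.78,"y":2.85,"z":0.27,"roll":-0.053},{"x":2.62,"y":3.0,"z":0.27,"roll":-0.053},{"x":0,"y":0,"z":0,"roll":0},{"x":0,"y":0,"z":0,"roll":0}]'

```text
clock: 2.8
tool_pos: [0.5306, 0.3681, 0.1993]
orientation: [180.0, 0.0, 10.1]
force: [-0.5, -0.7, 0.5]
opening: 0.0879
```

```bash
cat > wr.py <<'E'
import sys,pickle
from plant import ctrl
from h import *
def wr(name):
    o=ctrl.get_obs(); s=ctrl.snapshot("wrist")
    Rt=R.from_euler('xyz',o["orientation"],degrees=True).as_matrix()
    H=s["hand_eye"]; c=(s["mtx"],np.array(o["tool_pos"])+Rt@H[:3,3],Rt@H[:3,:3])
    pickle.dump((s["image"],c),open(name+".pkl","wb"))
    cv2.imwrite(f"pics/{name}.png",s["image"][:,:,::-1]); return s["image"],c
if __name__=="__main__":
    wr(sys.argv[1]); plan(.53,.369,.20,10.2,1)
E
python3 wr.py w2
```

```text
t 2.85 pos [0.5301 0.3689 0.1995] yaw 10.13 force [ 0.4  0.  -0.9] open 0.0872 dyaw 0.07
{'x': np.float64(-0.01), 'y': np.float64(-0.01), 'z': np.float64(-0.05), 'roll': np.float64(-0.0011)}
```

View pics/w2.png

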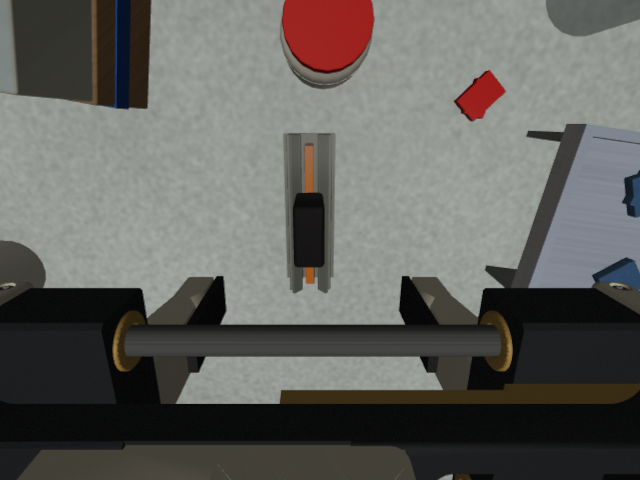

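```bash
python3 - <<'E'
import pickle
from h import *
im,c=pickle.load(open("w2.pkl","rb"))
a=ray(c,(308.8,144),.05);b=ray(c,(310,283),.05)
print(a,b,(a+b)/2,np.linalg.norm(a-b),np.degrees(np.arctan2(*(a-b)[[1,0]])))
for z,l in((.047,[(284,134),(335,134),(334,278),(290,278)]),(.105,[(297,196),(322,196),(324,266),(294,266)]),(.0,[(292,291),(328,291)])):
  for u in l: print(z,u,ray(c,u,z).round(4))
print(proj(c,[[.53,.3689,.105]]))
cv2.imwrite("pics/w2c.png",cv2.resize(im[120:300,260:360,::-1],None,fx=3.3,fy=3.3,interpolation=cv2.INTER_CUBIC))
E
```

```text
[0.59203515 0.38265294 0.05      ] [0.46389573 0.35914977 0.05      ] [0.52796544 0.37090136 0.05      ] 0.1302770505765249 10.393592295690079
0.047 (284, 134) [0.5963 0.4049 0.047 ]
0.047 (335, 134) [0.6039 0.3621 0.047 ]
0.047 (334, 278) [0.4718 0.3369 0.047 ]
0.047 (290, 278) [0.4643 0.3789 0.047 ]
0.105 (297, 196) [0.5575 0.3849 0.105 ]
0.105 (322, 196) [0.5607 0.3669 0.105 ]
0.105 (324, 266) [0.5065 0.3552 0.105 ]
0.105 (294, 266) [0.5024 0.3782 0.105 ]
0.0 (292, 291) [0.4266 0.3736 0.    ]
0.0 (328, 291) [0.4337 0.3335 0.    ]
[[311.94385312 234.87389906]]
```

View pics/w2c.png

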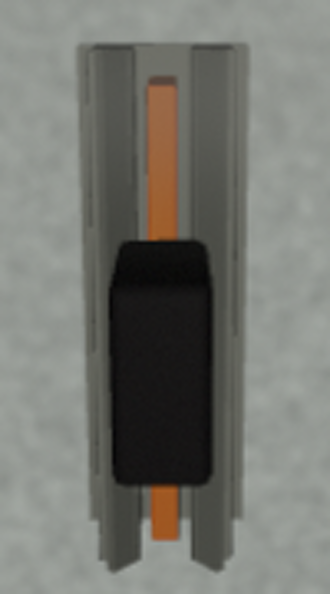

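```bash
python3 - <<'E'
from h import *
plan(.5383,.3723,.068,10.3,4)
E
```

```text
t 2.85 pos [0.5301 0.3689 0.1995] yaw 10.13 force [ 0.4  0.  -0.9] open 0.0872 dyaw 0.17
{'x': np.float64(0.22), 'y': np.float64(-0.05), 'z': np.float64(3.29), 'roll': np.float64(-0.0007)}
{'x': np.float64(0.22), 'y': np.float64(-0.05), 'z': np.float64(3.29), 'roll': np.float64(-0.0007)}
{'x': np.float64(0.22), 'y': np.float64(-0.05), 'z': np.float64(3.29), 'roll': np.float64(-0.0007)}
{'x': np.float64(0.22), 'y': np.float64(-0.05), 'z': np.float64(3.29), 'roll': np.float64(-0.0007)}
```

jog_arm --commands '[{"x":0.44,"y":-0.1,"z":3.3,"roll":-0.003},{"x":0.44,"y":-0.1,"z":3.3,"roll":0},{"x":0,"y":0,"z":3.3,"roll":0},{"x":0,"y":0,"z":2,"roll":0},{"x":0,"y":0,"z":1.25,"roll":0},{"x":0,"y":0,"z":0,"roll":0},{"x":0,"y":0,"z":0,"roll":0}]'

```text
clock: 3.55
tool_pos: [0.5384, 0.3736, 0.069]
orientation: [-180.0, -0.1, 10.4]
force: [0.2, -0.6, -0.1]
opening: 0.0877
```

jog_arm --commands '[{"x":0,"y":0,"z":0,"roll":0},{"x":0,"y":0,"z":0,"roll":0},{"x":0,"y":0,"z":0,"roll":0},{"x":0,"y":0,"z":0,"roll":0},{"x":0,"y":0,"z":0,"roll":0},{"x":0,"y":0,"z":0,"roll":0},{"x":0,"y":0,"z":0,"roll":0},{"x":0,"y":0,"z":0,"roll":0},{"x":0,"y":0,"z":0,"roll":0},{"x":0,"y":0,"z":0,"roll":0}]' --gripper 1.8

```text
clock: 4.55
tool_pos: [0.5382, 0.3726, 0.068]
orientation: [180.0, 0.0, 10.4]
force: [-0.3, -0.5, 0.1]
opening: 0.0238
```

```bash
python3 - <<'E'
from h import *
plan(.5383,.3723,.068,10.3,1)
E
python3 wr.py w3
```

```text
t 4.55 pos [0.5382 0.3726 0.068 ] yaw 10.38 force [-0.3 -0.5  0.1] open 0.0238 dyaw -0.08
{'x': np.float64(0.0), 'y': np.float64(0.03), 'z': np.float64(0.0), 'roll': np.float64(0.0014)}
t 4.60 pos [0.5383 0.3726 0.068 ] yaw 10.38 force [-0.  -0.2 -0.7] open 0.0239 dyaw -0.18
{'x': np.float64(-0.88), 'y': np.float64(0.2), 'z': np.float64(-13.2), 'roll': np.float64(0.0031)}
```

View pics/w3.png

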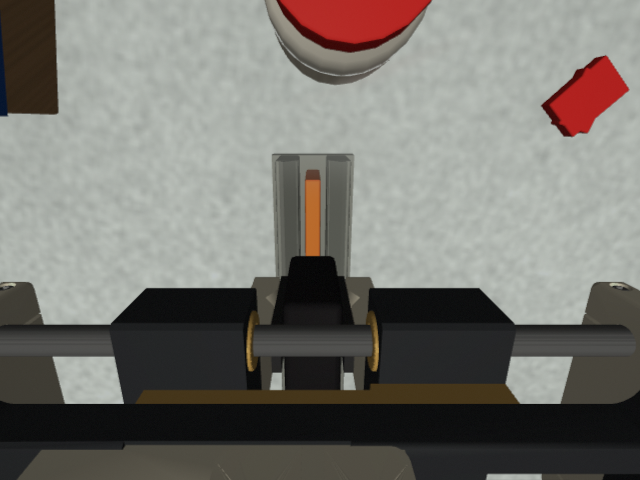

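```bash
cat >> h.py <<'E'
ST=[0.572,0.047,2.1]
def loc(lx,ly):
    a=np.radians(ST[2]); return ST[0]+np.cos(a)*lx-np.sin(a)*ly, ST[1]+np.sin(a)*lx+np.cos(a)*ly
E
python3 - <<'E'
from h import *
import pickle
c=cam(pickle.load(open("s.pkl","rb"))["top"]); print("red",ray(c,(300.5,326),.005),"orange",ray(c,(224.5,309),.005))
x,y=loc(-.153,-.085); print(x,y)
plan(.5383,.3726,.26,10.38,5)
plan(x,y,.25,2.1,12,(.5383,.3726,.26,10.38))
E
```

```text
red [ 0.39769508 -0.02790806  0.005     ] orange [0.43352303 0.13675655 0.005     ]
0.42221747099192286 -0.04354940090328889
t 4.60 pos [0.5383 0.3726 0.068 ] yaw 10.38 force [-0.  -0.2 -0.7] open 0.0239 dyaw 0.00
{'x': np.float64(0.0), 'y': np.float64(-0.0), 'z': np.float64(-3.84), 'roll': np.float64(-0.0)}
{'x': np.float64(0.0), 'y': np.float64(-0.0), 'z': np.float64(-3.84), 'roll': np.float64(-0.0)}
{'x': np.float64(0.0), 'y': np.float64(-0.0), 'z': np.float64(-3.84), 'roll': np.float64(-0.0)}
{'x': np.float64(0.0), 'y': np.float64(-0.0), 'z': np.float64(-3.84), 'roll': np.float64(-0.0)}
{'x': np.float64(0.0), 'y': np.float64(-0.0), 'z': np.float64(-3.84), 'roll': np.float64(-0.0)}
t 4.60 pos [0.5383 0.3726 0.26  ] yaw 10.38 force [-0.  -0.2 -0.7] open 0.0239 dyaw -8.28
{'x': np.float64(-1.58), 'y': np.float64(3.24), 'z': np.float64(0.08), 'roll': np.float64(0.012)}
{'x': np.float64(-1.54), 'y': np.float64(3.26), 'z': np.float64(0.08), 'roll': np.float64(0.012)}
{'x': np.float64(-1.5), 'y': np.float64(3.27), 'z': np.float64(0.08), 'roll': np.float64(0.012)}
{'x': np.float64(-1.46)
[... 156 characters left out ...]
.float64(0.012)}
{'x': np.float64(-1.38), 'y': np.float64(3.33), 'z': np.float64(0.08), 'roll': np.float64(0.012)}
{'x': np.float64(-1.34), 'y': np.float64(3.34), 'z': np.float64(0.08), 'roll': np.float64(0.012)}
{'x': np.float64(-1.3), 'y': np.float64(3.36), 'z': np.float64(0.08), 'roll': np.float64(0.012)}
{'x': np.float64(-1.26), 'y': np.float64(3.37), 'z': np.float64(0.08), 'roll': np.float64(0.012)}
{'x': np.float64(-1.22), 'y': np.float64(3.39), 'z': np.float64(0.08), 'roll': np.float64(0.012)}
{'x': np.float64(-1.18), 'y': np.float64(3.4), 'z': np.float64(0.08), 'roll': np.float64(0.012)}
{'x': np.float64(-1.14), 'y': np.float64(3.42), 'z': np.float64(0.08), 'roll': np.float64(0.012)}
```

jog_arm --commands '[{"x":0,"y":0,"z":-1.5,"roll":0},{"x":0,"y":0,"z":-2.5,"roll":0},{"x":0,"y":0,"z":-3.5,"roll":0},{"x":0,"y":0,"z":-4,"roll":0},{"x":0,"y":0,"z":-4,"roll":0},{"x":0,"y":0,"z":-3.7,"roll":0}]'

```text
clock: 5.2
tool_pos: [0.5381, 0.3724, 0.2633]
orientation: [-180.0, -0.1, 10.4]
force: [1.6, 0.0, -1.3]
opening: 0.024
```

jog_arm --commands '[{"x":-1.58,"y":3.24,"z":0.08,"roll":0.012},{"x":-1.54,"y":3.26,"z":0.08,"roll":0.012},{"x":-1.5,"y":3.27,"z":0.08,"roll":0.012},{"x":-1.46,"y":3.29,"z":0.08,"roll":0.012},{"x":-1.42,"y":3.31,"z":0.08,"roll":0.012},{"x":-1.38,"y":3.33,"z":0.08,"roll":0.012},{"x":-1.34,"y":3.34,"z":0.08,"roll":0.012},{"x":-1.3,"y":3.36,"z":0.08,"roll":0.012},{"x":-1.26,"y":3.37,"z":0.08,"roll":0.012},{"x":-1.22,"y":3.39,"z":0.08,"roll":0.012},{"x":-1.18,"y":3.4,"z":0.08,"roll":0.012},{"x":-1.14,"y":3.42,"z":0.08,"roll":0.012}]'

```text
clock: 6.4
tool_pos: [0.4211, -0.045, 0.2515]
orientation: [-180.0, -0.1, 2.1]
force: [1.7, -0.9, -1.9]
opening: 0.0243
```

jog_arm --commands '[{"x":0,"y":0,"z":0,"roll":0},{"x":0,"y":0,"z":0,"roll":0}]'

```text
clock: 6.6
tool_pos: [0.4218, -0.0443, 0.2514]
orientation: [-180.0, -0.1, 2.0]
force: [1.0, -0.1, -1.8]
opening: 0.024
```

```bash
python3 wr.py w4; python3 - <<'E'
from plant import ctrl
import cv2,pickle
s=ctrl.snapshot("top"); cv2.imwrite("pics/t4.png",s["image"][:,:,::-1])
E
```

```text
t 6.65 pos [ 0.4221 -0.0437  0.2513] yaw 2.09 force [-0.1  0.  -2.4] open 0.0235 dyaw 8.11
{'x': np.float64(12.29), 'y': np.float64(-40.85), 'z': np.float64(5.13), 'roll': np.float64(-0.1416)}
```

View pics/w4.png

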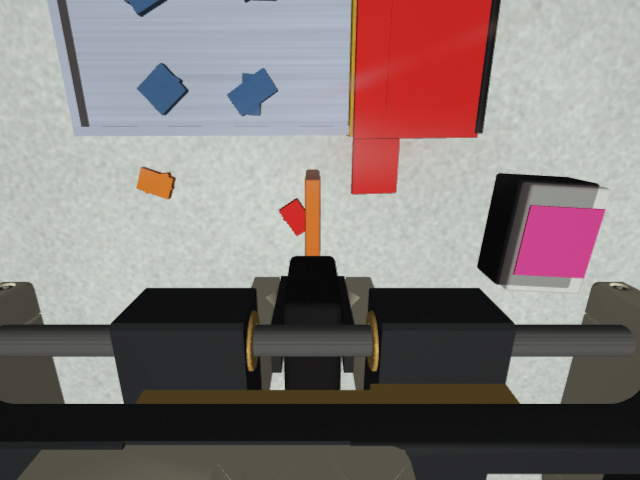

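View pics/t4.png

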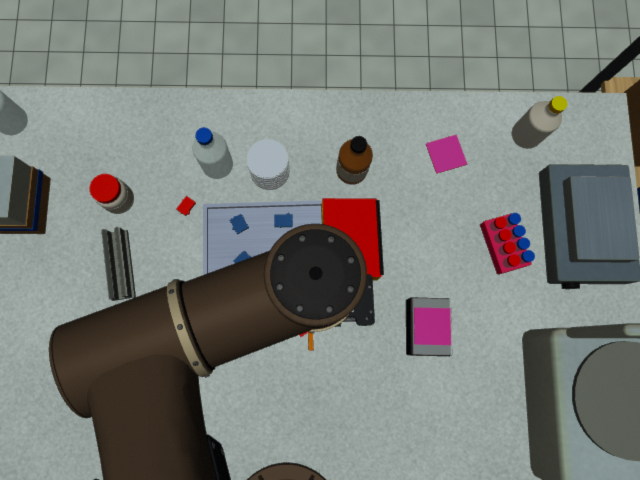

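```bash
python3 - <<'E'
import pickle
from h import *
from scipy.optimize import least_squares
im,c=pickle.load(open("w4.pkl","rb"))
cv2.imwrite("pics/w4c.png",cv2.resize(im[110:210,280:500,::-1],None,fx=3.6,fy=3.6,interpolation=cv2.INTER_CUBIC))
obs=[((352,193),(-134,-122,73)),((397,191.5),(-134,-165,73)),((477,136),(-84,-240,73)),((77,135.5),(-81,128,82))]
L=np.array([o[1] for o in obs])/1000;U=np.array([o[0] for o in obs])
def W(p):
    k,s=np.cos(p[2]),np.sin(p[2]); return np.c_[p[0]+k*L[:,0]-s*L[:,1],p[1]+s*L[:,0]+k*L[:,1],L[:,2]]
f=lambda p:(proj(c,W(p))-U).ravel()
r=least_squares(f,[.57,.047,.03]); print(r.x,np.degrees(r.x[2]),r.fun.reshape(-1,2).round(1).tolist())
# blade end
zb=.2513-.068+.05
print("blade end",ray(c,(313,179),zb),ray(c,(313,171),zb), ray(c,(306,179),zb),ray(c,(320,179),zb))
E
```

```text
[0.56888813 0.04656058 0.04000751] 2.292261462589093 [[-1.0, -1.7], [-1.7, -0.4], [2.8, 1.4], [-0.3, 0.9]]
blade end [ 0.47559057 -0.04226381  0.2333    ] [ 0.47958891 -0.04212091  0.2333    ] [ 0.47546669 -0.03874347  0.2333    ] [ 0.47571444 -0.04578404  0.2333    ]
```

View pics/w4c.png

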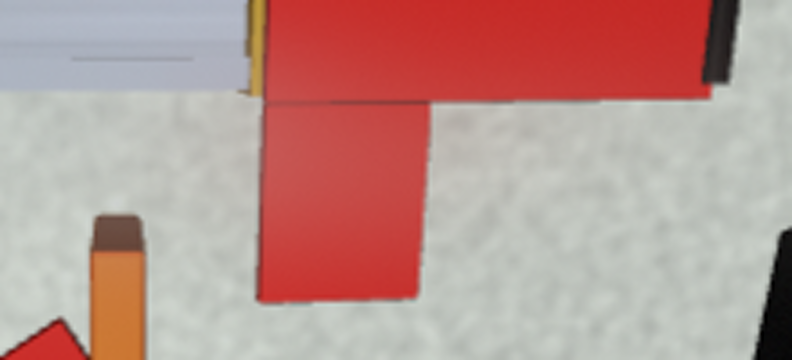

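```bash
python3 - <<'E'
import pickle
from h import *
im,c=pickle.load(open("w4.pkl","rb"))
S=pickle.load(open("s.pkl","rb"))
for u in((351.5,193.5),(396.5,192.5),(477.5,137),(353,138.5),(399,138.2)): print(ray(c,u,.073).round(4))
print("top")
for u in((527,468),(610,466),(608,372),(745,370),(726,55),(510,55)): print(ray(cam(S["top"]),((u[0]+.5)/4-.5+195,(u[1]+.5)/4-.5+185),.073).round(4))
ST
for l in((-134,-122),(-134,-165),(-84,-240),(-84,-122),(-84,-165)): print(np.round(loc(l[0]/1000,l[1]/1000),4))
E
```

```text
[ 0.4377 -0.0813  0.073 ]
[ 0.4402 -0.125   0.073 ]
[ 0.4948 -0.1944  0.073 ]
[ 0.4894 -0.0791  0.073 ]
[ 0.4912 -0.1218  0.073 ]
top
[ 0.445  -0.0809  0.073 ]
[ 0.4462 -0.1236  0.073 ]
[ 0.4947 -0.123   0.073 ]
[ 0.4961 -0.1942  0.073 ]
[ 0.6649 -0.1875  0.073 ]
[ 0.664  -0.0723  0.073 ]
[ 0.4426 -0.0798]
[ 0.4441 -0.1228]
[ 0.4969 -0.1959]
[ 0.4925 -0.078 ]
[ 0.4941 -0.121 ]
```

jog_arm --commands '[{"x":-0.2,"y":0,"z":3,"roll":0},{"x":0,"y":0,"z":4,"roll":0},{"x":0,"y":0,"z":4,"roll":0},{"x":0,"y":0,"z":3.5,"roll":0},{"x":0,"y":0,"z":2.6,"roll":0},{"x":0,"y":0,"z":0,"roll":0},{"x":0,"y":0,"z":0,"roll":0},{"x":0,"y":0,"z":0,"roll":0}]'

```text
clock: 7.5
tool_pos: [0.4214, -0.043, 0.0809]
orientation: [-180.0, -0.1, 2.2]
force: [-0.2, 0.1, -1.5]
opening: 0.0241
```

jog_arm --commands '[{"x":0,"y":1.5,"z":0,"roll":0},{"x":0,"y":2,"z":0,"roll":0},{"x":0,"y":1.5,"z":0,"roll":0},{"x":0,"y":0.5,"z":0,"roll":0},{"x":0,"y":0,"z":0,"roll":0},{"x":0,"y":0,"z":0,"roll":0}]'

```text
clock: 8.1
tool_pos: [0.4226, -0.0984, 0.0802]
orientation: [-180.0, -0.1, 2.1]
force: [-0.3, 0.1, -1.6]
opening: 0.0241
```

```bash
python3 wr.py w5; python3 - <<'E'
from plant import ctrl
import cv2
s=ctrl.snapshot("scene"); cv2.imwrite("pics/s5.png",cv2.resize(s["image"][150:330,200:430,::-1],None,fx=3.2,fy=3.2,interpolation=cv2.INTER_CUBIC))
E
```

```text
t 8.15 pos [ 0.4224 -0.0982  0.08  ] yaw 2.14 force [ 0.4  0.3 -2. ] open 0.0240 dyaw 8.06
{'x': np.float64(12.49), 'y': np.float64(-46.29), 'z': np.float64(-12.0), 'roll': np.float64(-0.1407)}
```

View pics/w5.png

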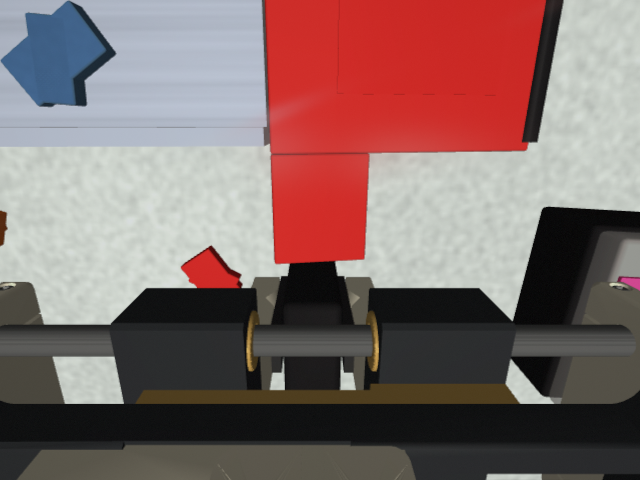

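View pics/s5.png

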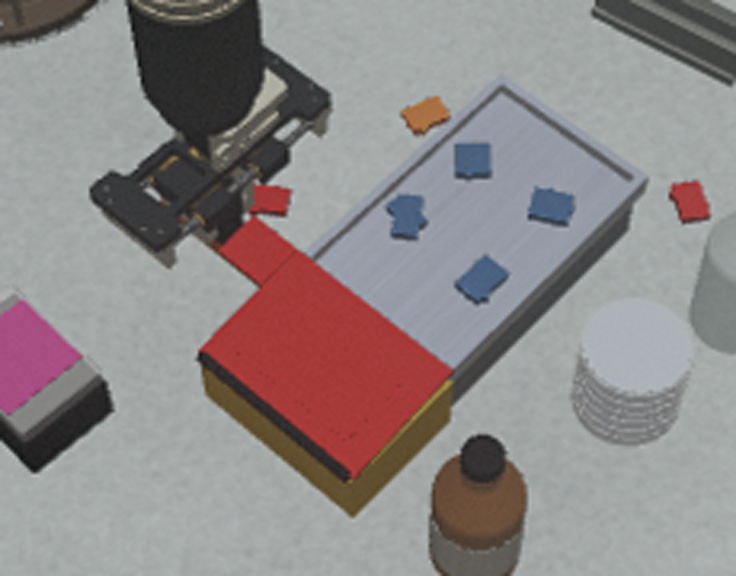

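```bash
python3 - <<'E'
import pickle
from h import *
im,c=pickle.load(open("w5.pkl","rb"))
for u in((275,263),(366,260),(271,153.5),(368,153),(527,151),(268,0)): print(ray(c,u,.073).round(4))
print(proj(c,[[.4374,-.098,.117],[.4374,-.098,.073],[.4374,-.098,.062]]))
E
```

```text
[ 0.4346 -0.0784  0.073 ]
[ 0.438  -0.1246  0.073 ]
[ 0.4892 -0.0763  0.073 ]
[ 0.491  -0.1211  0.073 ]
[ 0.4946 -0.1942  0.073 ]
[ 0.5506 -0.075   0.073 ]
[[314.03455479 301.88680015]
 [313.65135705 259.28658256]
 [313.5822558  251.60457327]]
```

```bash
python3 - <<'E'
import numpy as np
r=96
def c(t): t=np.radians(t); return np.array([r*np.cos(t)+2*np.sin(t), 70+r*np.sin(t)-2*np.cos(t)])
prev=np.array([96,62.])
for t in [0,4,8,13,18,23,28,33,38,43,48,53,58,63,68,73,78,83,88,92]:
    q=c(t); d=q-prev; print(t,'y',round(-d[0]/10,2),'z',round(-d[1]/10,2), q.round(1)); prev=q
E
```

```text
0 y -0.0 z -0.6 [96. 68.]
4 y 0.01 z -0.67 [95.9 74.7]
8 y 0.06 z -0.67 [95.3 81.4]
13 y 0.14 z -0.83 [94.  89.6]
18 y 0.21 z -0.81 [91.9 97.8]
23 y 0.28 z -0.79 [ 89.1 105.7]
28 y 0.34 z -0.76 [ 85.7 113.3]
33 y 0.41 z -0.73 [ 81.6 120.6]
38 y 0.47 z -0.69 [ 76.9 127.5]
43 y 0.53 z -0.65 [ 71.6 134. ]
48 y 0.59 z -0.6 [ 65.7 140. ]
53 y 0.64 z -0.55 [ 59.4 145.5]
58 y 0.68 z -0.49 [ 52.6 150.4]
63 y 0.72 z -0.43 [ 45.4 154.6]
68 y 0.75 z -0.36 [ 37.8 158.3]
73 y 0.78 z -0.3 [ 30.  161.2]
78 y 0.81 z -0.23 [ 21.9 163.5]
83 y 0.82 z -0.16 [ 13.7 165. ]
88 y 0.83 z -0.08 [  5.3 165.9]
92 y 0.67 z -0.01 [ -1.4 166. ]
```

First part, to about 18°, then check.

jog_arm --commands '[{"x":-0.4,"y":0,"z":0,"roll":0},{"x":0,"y":0,"z":-0.3,"roll":0},{"x":0,"y":0,"z":-0.3,"roll":0},{"x":0,"y":0.01,"z":-0.67,"roll":0},{"x":0,"y":0.06,"z":-0.67,"roll":0},{"x":0,"y":0.14,"z":-0.83,"roll":0},{"x":0,"y":0.21,"z":-0.81,"roll":0},{"x":0,"y":0,"z":0,"roll":0}]'

```text
clock: 9.0
tool_pos: [0.4188, -0.1032, 0.1165]
orientation: [-180.0, -0.1, 2.1]
force: [-0.2, -0.7, -1.1]
opening: 0.024
```

```bash
python3 wr.py w6; python3 - <<'E'
from plant import ctrl
import cv2
print(ctrl.get_obs()["moment"])
s=ctrl.snapshot("scene"); cv2.imwrite("pics/s6.png",cv2.resize(s["image"][150:330,200:430,::-1],None,fx=3.2,fy=3.2,interpolation=cv2.INTER_CUBIC))
E
```

```text
t 9.05 pos [ 0.4186 -0.1032  0.116 ] yaw 2.11 force [ 0.1 -0.5 -2. ] open 0.0238 dyaw 8.09
{'x': np.float64(12.87), 'y': np.float64(-46.77), 'z': np.float64(-8.4), 'roll': np.float64(-0.1411)}
[-0.03568284 -0.01520202  0.02297364]
```

View pics/w6.png

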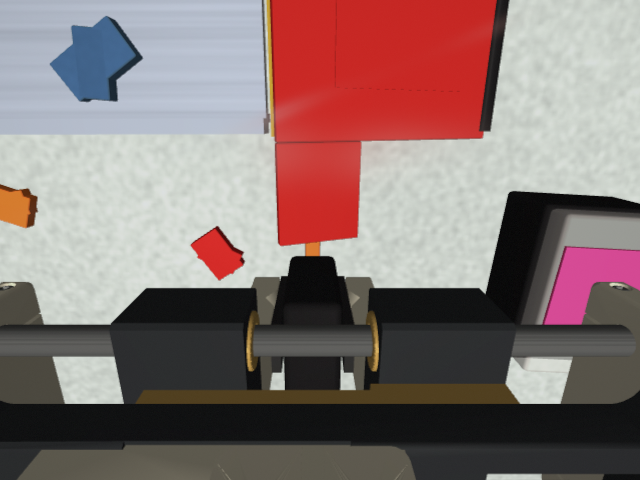

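View pics/s6.png

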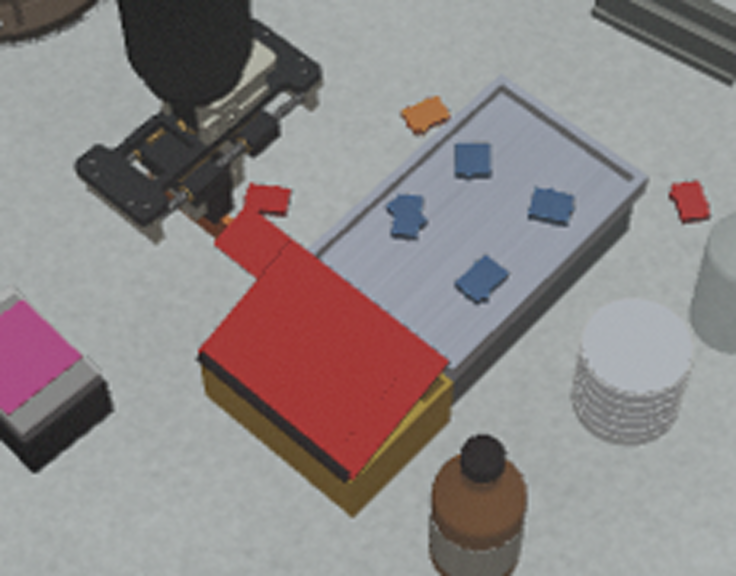

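jog_arm --commands '[{"x":0,"y":0.28,"z":-0.79,"roll":0},{"x":0,"y":0.34,"z":-0.76,"roll":0},{"x":0,"y":0.41,"z":-0.73,"roll":0},{"x":0,"y":0.47,"z":-0.69,"roll":0},{"x":0,"y":0.53,"z":-0.65,"roll":0},{"x":0,"y":0.59,"z":-0.6,"roll":0},{"x":0,"y":0.64,"z":-0.55,"roll":0},{"x":0,"y":0,"z":0,"roll":0}]'

```text
clock: 9.9
tool_pos: [0.4203, -0.1364, 0.164]
orientation: [180.0, -0.1, 2.1]
force: [0.9, 0.3, -2.4]
opening: 0.0241
```

```bash
python3 wr.py w7; python3 - <<'E'
from plant import ctrl
import cv2
s=ctrl.snapshot("scene"); cv2.imwrite("pics/s7.png",cv2.resize(s["image"][150:330,200:430,::-1],None,fx=3.2,fy=3.2,interpolation=cv2.INTER_CUBIC))
E
```

```text
t 9.95 pos [ 0.4203 -0.1362  0.1637] yaw 2.09 force [ 0.7 -0.2 -1.6] open 0.0236 dyaw 8.11
{'x': np.float64(12.81), 'y': np.float64(-50.08), 'z': np.float64(-3.63), 'roll': np.float64(-0.1415)}
```

View pics/w7.png

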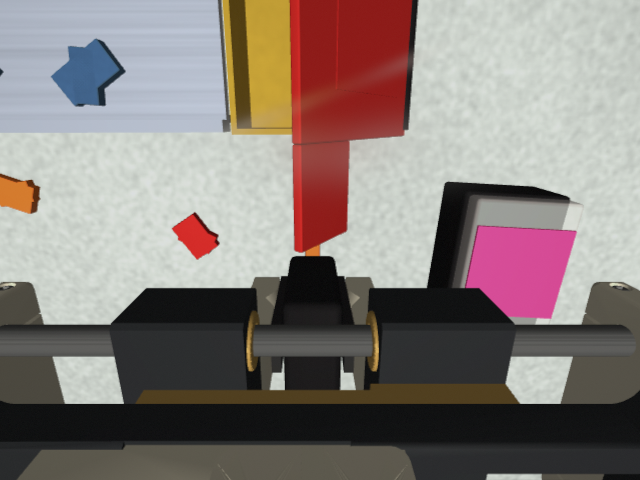

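View pics/s7.png

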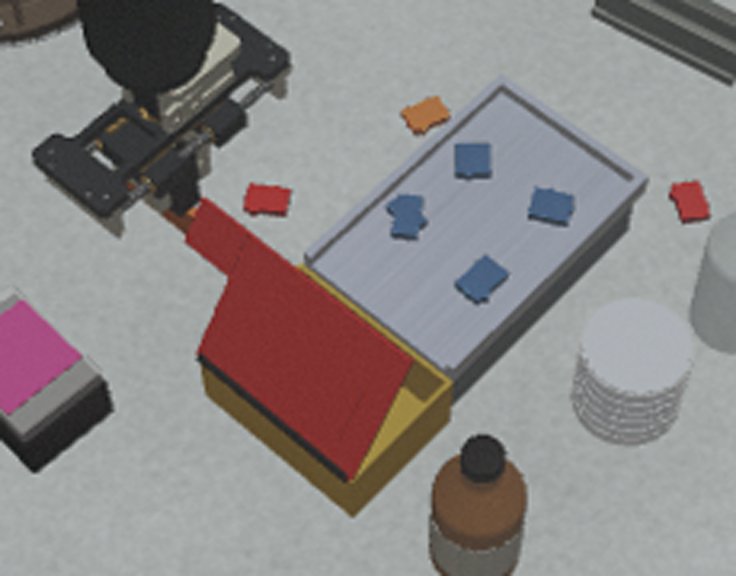

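jog_arm --commands '[{"x":0,"y":0.68,"z":-0.49,"roll":0},{"x":0,"y":0.72,"z":-0.43,"roll":0},{"x":0,"y":0.75,"z":-0.36,"roll":0},{"x":0,"y":0.78,"z":-0.3,"roll":0},{"x":0,"y":0.81,"z":-0.23,"roll":0},{"x":0,"y":0.82,"z":-0.16,"roll":0},{"x":0,"y":0.83,"z":-0.08,"roll":0},{"x":0,"y":0,"z":0,"roll":0}]'

```text
clock: 10.8
tool_pos: [0.4216, -0.1907, 0.1836]
orientation: [180.0, -0.0, 2.1]
force: [0.1, 0.4, -2.4]
opening: 0.0239
```

```bash
python3 wr.py w8; python3 - <<'E'
from plant import ctrl
import cv2,pickle
s=ctrl.snapshot("scene"); pickle.dump(s,open("s8.pkl","wb")); cv2.imwrite("pics/s8.png",cv2.resize(s["image"][150:330,200:430,::-1],None,fx=3.2,fy=3.2,interpolation=cv2.INTER_CUBIC))
E
```

```text
t 10.85 pos [ 0.4215 -0.1903  0.1836] yaw 2.07 force [-0.5 -0.3 -1.8] open 0.0237 dyaw 8.13
{'x': np.float64(12.86), 'y': np.float64(-55.5), 'z': np.float64(-1.64), 'roll': np.float64(-0.142)}
```

View pics/w8.png

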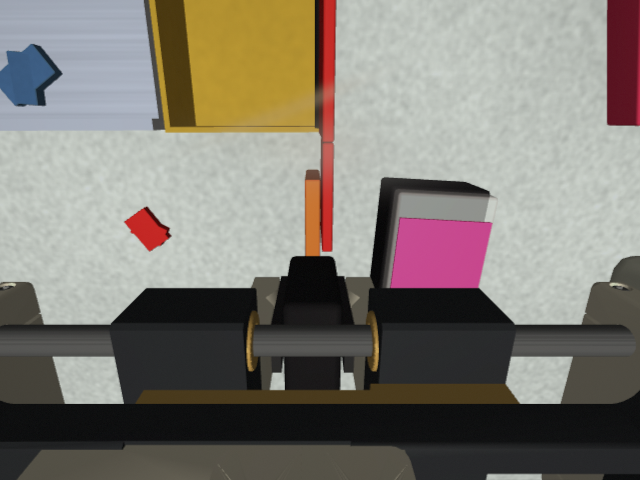

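View pics/s8.png

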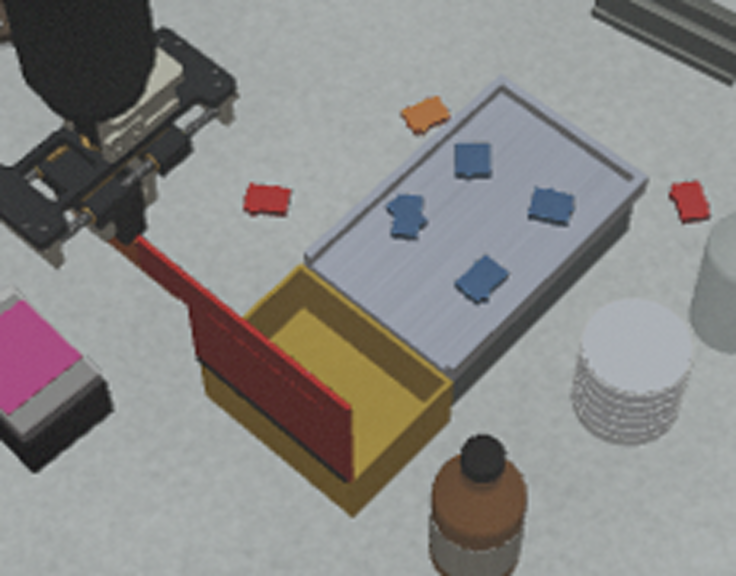

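```bash
python3 - <<'E'
import pickle
from h import *
im,c=pickle.load(open("w8.pkl","rb"))
for u in((322,139),(334,139),(322,250),(332,250),(323,30),(335,30)): 
  p=ray(c,u,.188); a=np.radians(2.1); d=p[:2]-ST[:2]; print(p.round(4), "ly",round(-np.sin(a)*d[0]+np.cos(a)*d[1],4))
s=pickle.load(open("s8.pkl","rb")); k=cam(s)
print(c[1])
# predicted scene pixels in crop of lid corner top at +x for several angles
for th in(80,85,88,90,92,95):
  t=np.radians(th); out=[]
  for lx in(.084,-.134):
    for off in(-.002,.003):
      ly=-.240+.118*np.cos(t)-off*np.sin(t); z=.07+.118*np.sin(t)+off*np.cos(t)
      x,y=loc(lx,ly); q=proj(k,[[x,y,z]])[0]; out+=list(((q-[200,150])*3.2+1).round(0)); 
  print(th,out)
E
python3 -c "
import cv2;im=cv2.imread('pics/s8.png');cv2.imwrite('pics/s8c.png',cv2.resize(im[360:500,180:380],None,fx=4,fy=4))"
```

```text
[ 0.496  -0.1916  0.188 ] ly -0.2357
[ 0.4962 -0.1967  0.188 ] ly -0.2408
[ 0.4459 -0.1938  0.188 ] ly -0.2361
[ 0.446  -0.1985  0.188 ] ly -0.2407
[ 0.537  -0.1902  0.188 ] ly -0.2357
[ 0.5372 -0.1948  0.188 ] ly -0.2404
[ 0.50320467 -0.18713447  0.34161465]
80 [np.float64(370.0), np.float64(389.0), np.float64(366.0), np.float64(393.0), np.float64(158.0), np.float64(219.0), np.float64(153.0), np.float64(222.0)]
85 [np.float64(361.0), np.float64(398.0), np.float64(356.0), np.float64(402.0), np.float64(148.0), np.float64(226.0), np.float64(143.0), np.float64(230.0)]
88 [np.float64(355.0), np.float64(403.0), np.float64(350.0), np.float64(407.0), np.float64(142.0), np.float64(231.0), np.float64(137.0), np.float64(235.0)]
90 [np.float64(351.0), np.float64(407.0), np.float64(346.0), np.float64(411.0), np.float64(138.0), np.float64(234.0), np.float64(133.0), np.float64(238.0)]
92 [np.float64(347.0), np.float64(410.0), np.float64(342.0), np.float64(415.0), np.float64(134.0), np.float64(237.0), np.float64(129.0), np.float64(242.0)]
95 [np.float64(341.0), np.float64(416.0), np.float64(336.0), np.float64(421.0), np.float64(128.0), np.float64(243.0), np.float64(124.0), np.float64(247.0)]
```

View pics/s8c.png

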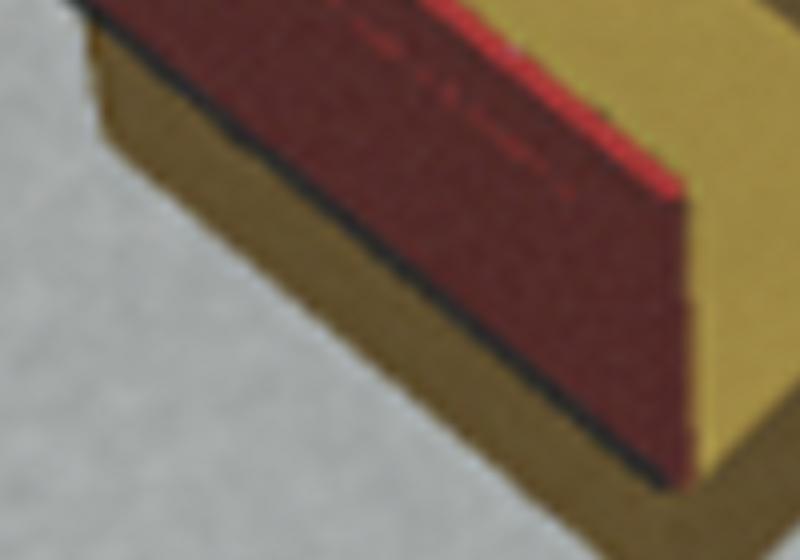

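jog_arm --commands '[{"x":0,"y":0.2,"z":0,"roll":0},{"x":0,"y":0.15,"z":0,"roll":0},{"x":0,"y":0,"z":0,"roll":0},{"x":0,"y":-1.5,"z":0,"roll":0},{"x":0,"y":-3,"z":0,"roll":0},{"x":0,"y":-2,"z":-2,"roll":0},{"x":0,"y":0,"z":-2,"roll":0},{"x":0,"y":0,"z":0,"roll":0}]'

```text
clock: 11.7
tool_pos: [0.421, -0.1276, 0.2262]
orientation: [180.0, -0.3, 2.3]
force: [0.3, -0.2, -1.9]
opening: 0.024
```

```bash
python3 wr.py w9; python3 - <<'E'
from plant import ctrl
from h import *
import cv2,pickle
s=ctrl.snapshot("scene"); pickle.dump(s,open("s9.pkl","wb")); cv2.imwrite("pics/s9.png",cv2.resize(s["image"][150:330,200:430,::-1],None,fx=3.2,fy=3.2,interpolation=cv2.INTER_CUBIC))
S=pickle.load(open("s.pkl","rb")); c=cam(S["top"])
im=S["top"]["image"].astype(int)
m=(im[:,:,2]>im[:,:,0]+35)&(im[:,:,2]>60); m[:205]=0;m[285:]=0;m[:,:207]=0;m[:,322:]=0
ys,xs=np.nonzero(m); a=np.radians(2.1)
P=np.array([ray(c,(x,y),.079)[:2] for x,y in zip(xs,ys)])-ST[:2]
l=P@np.array([[np.cos(a),-np.sin(a)],[np.sin(a),np.cos(a)]]); print(len(l),l.min(0),l.max(0))
x,y=loc(.010,.106); print("tgt",x,y); plan(x,y,.23,2.1,9)
print(loc(.010,-.128))
E
```

```text
t 11.75 pos [ 0.4201 -0.1277  0.2246] yaw 2.19 force [ 0.6  0.3 -2.4] open 0.0240 dyaw 8.01
{'x': np.float64(12.89), 'y': np.float64(-49.21), 'z': np.float64(2.46), 'roll': np.float64(-0.1398)}
891 [-0.06219973 -0.05741658] [0.0570961  0.07231791]
tgt 0.5781090508148915 0.15329524682760312
t 11.80 pos [ 0.4193 -0.1278  0.2235] yaw 2.15 force [-0.   0.2 -2.3] open 0.0233 dyaw -0.05
{'x': np.float64(1.88), 'y': np.float64(-3.06), 'z': np.float64(-0.07), 'roll': np.float64(0.0001)}
{'x': np.float64(1.88), 'y': np.float64(-3.06), 'z': np.float64(-0.07), 'roll': np.float64(0.0001)}
{'x': np.float64(1.88), 'y': np.float64(-3.06), 'z': np.float64(-0.07), 'roll': np.float64(0.0001)}
{'x': np.float64(1.88), 'y': np.float64(-3.06), 'z': np.float64(-0.07), 'roll': np.float64(0.0001)}
{'x': np.float64(1.88), 'y': np.float64(-3.06), 'z': np.float64(-0.07), 'roll': np.float64(0.0001)}
{'x': np.float64(1.88), 'y': np.float64(-3.06), 'z': np.float64(-0.07), 'roll': np.float64(0.0001)}
{'x': np.float64(1.88), 'y': np.float64(-3.06), 'z': np.float64(-0.07), 'roll': np.float64(0.0001)}
{'x': np.float64(1.88), 'y': np.float64(-3.06), 'z': np.float64(-0.07), 'roll': np.float64(0.0001)}
{'x': np.float64(1.88), 'y': np.float64(-3.06), 'z': np.float64(-0.07), 'roll': np.float64(0.0001)}
(np.float64(0.5866836786522257), np.float64(-0.08054759731660244))
```

View pics/s9.png

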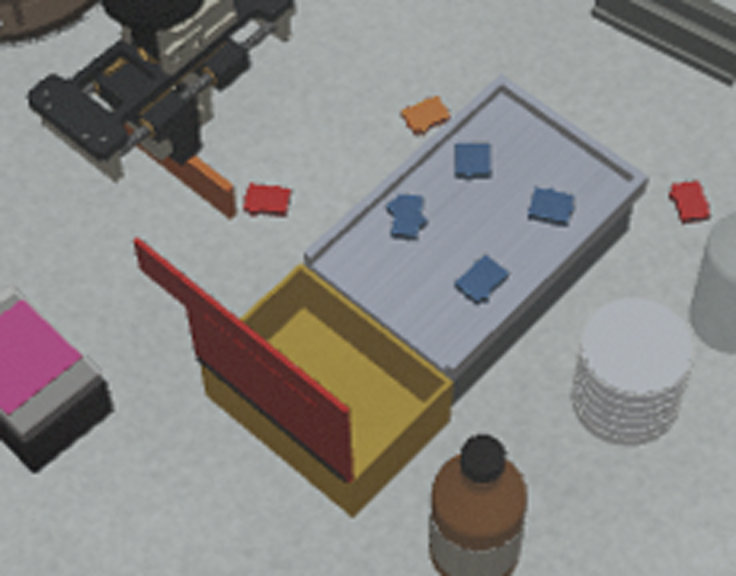

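View pics/w9.png

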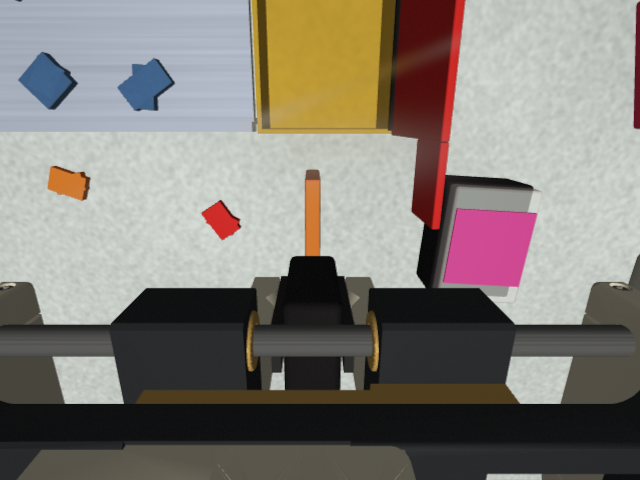

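jog_arm --commands '[{"x":1.85,"y":-3.06,"z":-0.07,"roll":0},{"x":1.85,"y":-3.06,"z":-0.07,"roll":0},{"x":1.85,"y":-3.06,"z":-0.07,"roll":0},{"x":1.85,"y":-3.06,"z":-0.07,"roll":0},{"x":1.85,"y":-3.06,"z":-0.07,"roll":0},{"x":1.85,"y":-3.06,"z":-0.07,"roll":0},{"x":1.85,"y":-3.06,"z":-0.07,"roll":0},{"x":1.85,"y":-3.06,"z":-0.07,"roll":0},{"x":1.85,"y":-3.06,"z":-0.07,"roll":0},{"x":0,"y":0,"z":0,"roll":0},{"x":0,"y":0,"z":0,"roll":0}]'

```text
clock: 12.9
tool_pos: [0.5749, 0.1534, 0.2276]
orientation: [179.9, 0.2, 2.1]
force: [-0.6, 0.0, -2.9]
opening: 0.0236
```

```bash
python3 wr.py w10
```

```text
t 12.95 pos [0.5747 0.1528 0.2281] yaw 2.11 force [-0.3 -1.  -1.3] open 0.0239 dyaw 8.09
{'x': np.float64(-3.67), 'y': np.float64(-21.77), 'z': np.float64(2.81), 'roll': np.float64(-0.1411)}
```

View pics/w10.png

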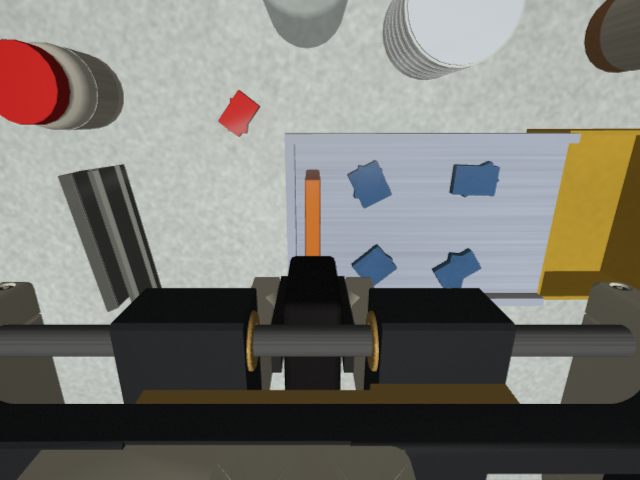

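```bash
python3 - <<'E'
import pickle
from h import *
im,c=pickle.load(open("w10.pkl","rb"))
a=np.radians(2.1)
def l(u,z):
  p=ray(c,u,z); d=p[:2]-ST[:2]; return p.round(4),np.round([np.cos(a)*d[0]+np.sin(a)*d[1],-np.sin(a)*d[0]+np.cos(a)*d[1]],4)
for n,u,z in (("far outer",(285.5,133.5),.082),("far outer2",(575,133.5),.082),("near outer",(540,305),.082),("near inner",(540,294.5),.082),("left inner",(294.5,146),.082),("left outer",(286,240),.082),("tray edge far",(567,145),.07),("tray edge near",(544,291),.07),("shard far",(376,160),.079),("shard far2",(490,160),.079),("shard near",(372,286),.079),("shard near2",(452,287),.07),("left shard",(348,183),.079)): print(n,*l(u,z))
zb=.2281-.018
print("blade end",*l((313,179),zb))
cv2.imwrite("pics/w10c.png",cv2.resize(im[120:320,270:600,::-1],None,fx=2.4,fy=2.4,interpolation=cv2.INTER_CUBIC))
E
```

```text
far outer [0.6453 0.1787 0.082 ] [0.078  0.1289]
far outer2 [ 0.6542 -0.0627  0.082 ] [ 0.0781 -0.1127]
near outer [ 0.4934 -0.0716  0.082 ] [-0.0829 -0.1156]
near inner [ 0.5047 -0.0689  0.082 ] [-0.0715 -0.1133]
left inner [0.6354 0.171  0.082 ] [0.0679 0.1215]
left outer [0.5513 0.1769 0.082 ] [-0.0159  0.1306]
tray edge far [ 0.6442 -0.067   0.07  ] [ 0.068  -0.1166]
tray edge near [ 0.5027 -0.0809  0.07  ] [-0.074  -0.1253]
shard far [0.6261 0.1007 0.079 ] [0.056  0.0517]
shard far2 [0.6297 0.0025 0.079 ] [ 0.056  -0.0466]
shard near [0.5063 0.0934 0.079 ] [-0.0639  0.0488]
shard near2 [0.5037 0.0118 0.07  ] [-0.0695 -0.0327]
left shard [0.6053 0.1234 0.079 ] [0.0361 0.0752]
blade end [0.6288 0.1555 0.2101] [0.0607 0.1064]
```

View pics/w10c.png

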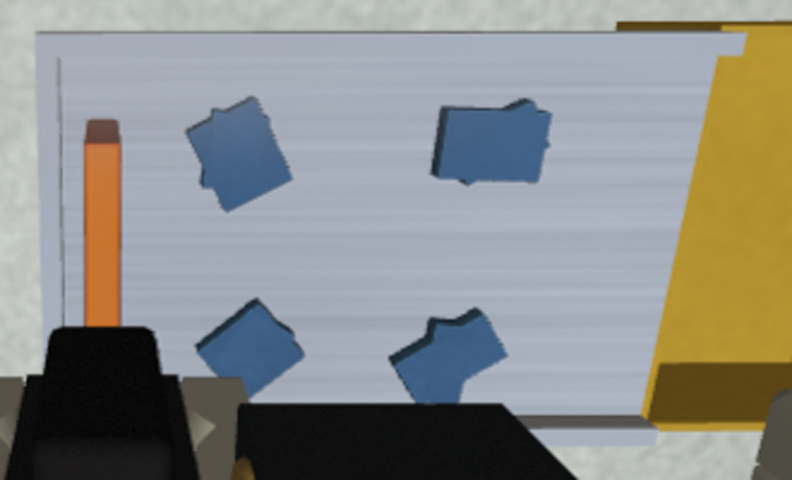

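jog_arm --commands '[{"x":-0.1,"y":0.3,"z":3,"roll":0},{"x":0,"y":0,"z":3,"roll":0},{"x":0,"y":0,"z":2,"roll":0},{"x":0,"y":0,"z":1.2,"roll":0},{"x":0,"y":0,"z":0.5,"roll":0},{"x":0,"y":0,"z":0,"roll":0},{"x":0,"y":0,"z":0,"roll":0}]'

```text
clock: 13.65
tool_pos: [0.575, 0.1504, 0.1339]
orientation: [-180.0, -0.1, 2.1]
force: [0.1, 0.5, -2.6]
opening: 0.0236
```

```bash
python3 wr.py w11
```

```text
t 13.70 pos [0.5751 0.1506 0.134 ] yaw 2.13 force [ 0.3  0.6 -1.2] open 0.0235 dyaw 8.07
{'x': np.float64(-3.69), 'y': np.float64(-21.99), 'z': np.float64(-6.6), 'roll': np.float64(-0.1408)}
```

View pics/w11.png

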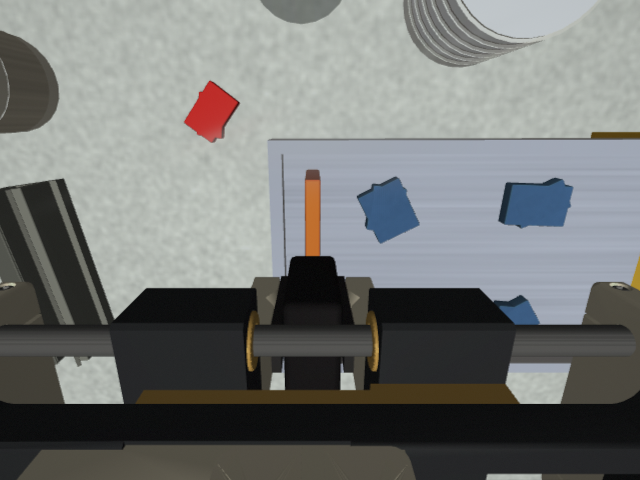

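jog_arm --commands '[{"x":0,"y":0,"z":0.25,"roll":0},{"x":0,"y":0,"z":0.2,"roll":0},{"x":0,"y":0.5,"z":0,"roll":0},{"x":0,"y":1.2,"z":0,"roll":0},{"x":0,"y":1.2,"z":0,"roll":0},{"x":0,"y":1.2,"z":0,"roll":0},{"x":0,"y":1.2,"z":0,"roll":0},{"x":0,"y":1.2,"z":0,"roll":0},{"x":0,"y":1.2,"z":0,"roll":0}]'

```text
clock: 14.6
tool_pos: [0.5773, 0.0722, 0.1283]
orientation: [-180.0, -0.0, 2.1]
force: [0.8, 0.6, -1.8]
opening: 0.0238
```

```bash
python3 wr.py w12;  python3 - <<'E'
from plant import ctrl
import cv2
s=ctrl.snapshot("scene"); cv2.imwrite("pics/s12.png",cv2.resize(s["image"][150:330,200:430,::-1],None,fx=3.2,fy=3.2,interpolation=cv2.INTER_CUBIC))
E
```

```text
t 14.65 pos [0.577  0.0709 0.1282] yaw 2.08 force [ 0.1 -1.1 -3. ] open 0.0238 dyaw 8.12
{'x': np.float64(-3.62), 'y': np.float64(-29.97), 'z': np.float64(-7.18), 'roll': np.float64(-0.1417)}
```

View pics/s12.png

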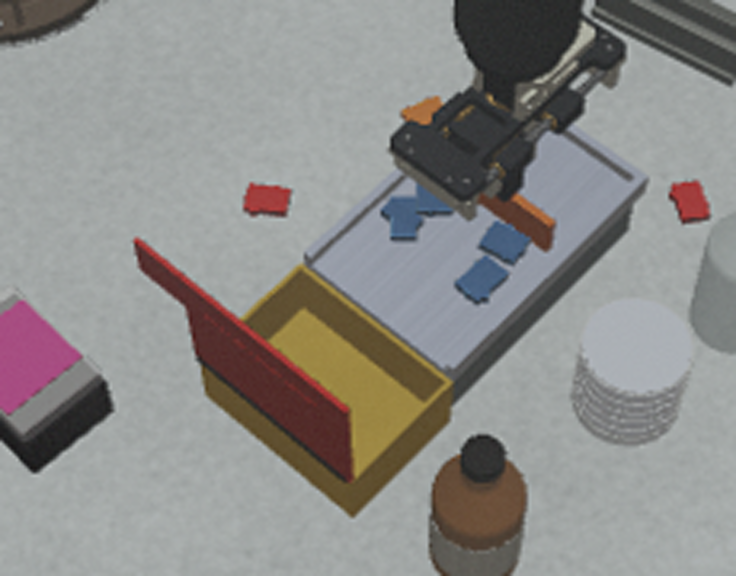

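View pics/w12.png

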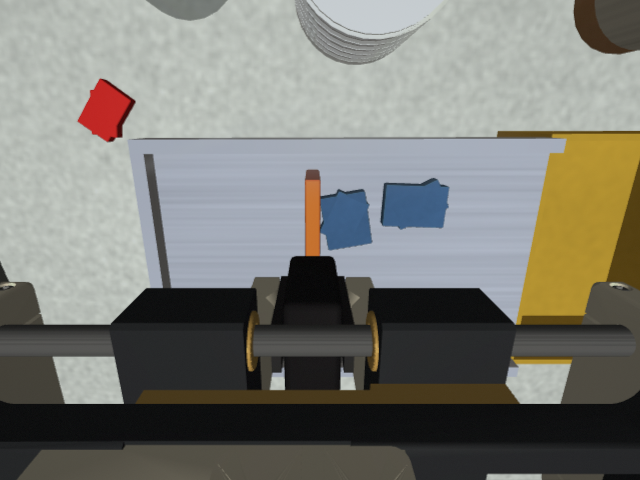

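jog_arm --commands '[{"x":0,"y":1.0,"z":-0.08,"roll":0},{"x":0,"y":1.2,"z":0,"roll":0},{"x":0,"y":1.2,"z":0,"roll":0},{"x":0,"y":1.2,"z":0,"roll":0},{"x":0,"y":1.2,"z":0,"roll":0},{"x":0,"y":1.2,"z":0,"roll":0},{"x":0,"y":1.2,"z":0,"roll":0},{"x":0,"y":1.2,"z":0,"roll":0},{"x":0,"y":1.2,"z":0,"roll":0}]'

```text
clock: 15.6
tool_pos: [0.5812, -0.0336, 0.129]
orientation: [180.0, 0.0, 2.1]
force: [0.7, 0.1, -1.6]
opening: 0.0239
```

```bash
python3 wr.py w13;  python3 - <<'E'
from plant import ctrl
import cv2
s=ctrl.snapshot("scene"); cv2.imwrite("pics/s13.png",cv2.resize(s["image"][150:330,200:430,::-1],None,fx=3.2,fy=3.2,interpolation=cv2.INTER_CUBIC))
E
```

```text
t 15.65 pos [ 0.581  -0.0349  0.1289] yaw 2.10 force [ 0.4 -1.6 -1.8] open 0.0240 dyaw 8.10
{'x': np.float64(-3.61), 'y': np.float64(-40.55), 'z': np.float64(-7.11), 'roll': np.float64(-0.1414)}
```

View pics/s13.png

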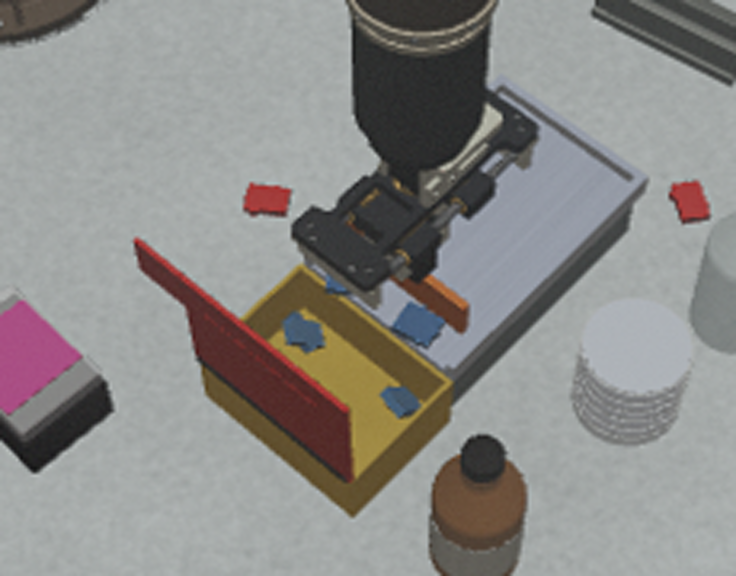

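View pics/w13.png

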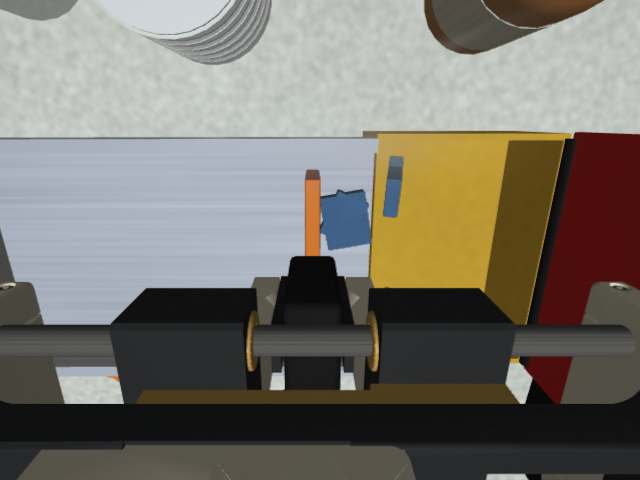

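jog_arm --commands '[{"x":0,"y":1.0,"z":0,"roll":0},{"x":0,"y":1.2,"z":0,"roll":0},{"x":0,"y":1.2,"z":0,"roll":0},{"x":0,"y":1.0,"z":0,"roll":0},{"x":0,"y":0.5,"z":0,"roll":0},{"x":0,"y":0,"z":0,"roll":0},{"x":0,"y":0,"z":0,"roll":0}]'

```text
clock: 16.4
tool_pos: [0.583, -0.0815, 0.129]
orientation: [-180.0, 0.0, 2.1]
force: [-0.7, -0.5, -2.4]
opening: 0.0239
```

```bash
python3 wr.py w14;  python3 - <<'E'
from plant import ctrl
import cv2
s=ctrl.snapshot("scene"); cv2.imwrite("pics/s14.png",cv2.resize(s["image"][150:330,200:430,::-1],None,fx=3.2,fy=3.2,interpolation=cv2.INTER_CUBIC))
E
```

```text
t 16.45 pos [ 0.583  -0.0813  0.129 ] yaw 2.13 force [ 0.3  0.  -2.4] open 0.0237 dyaw 8.07
{'x': np.float64(-3.63), 'y': np.float64(-45.2), 'z': np.float64(-7.1), 'roll': np.float64(-0.1408)}
```

View pics/s14.png

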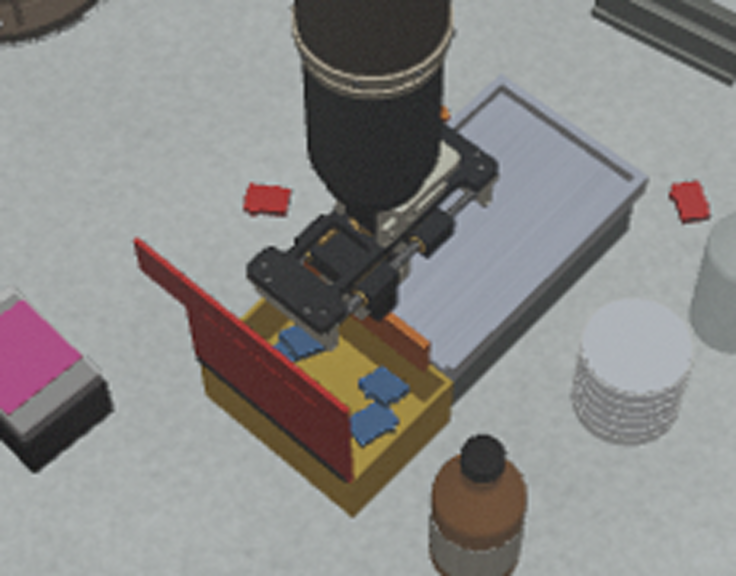

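View pics/w14.png

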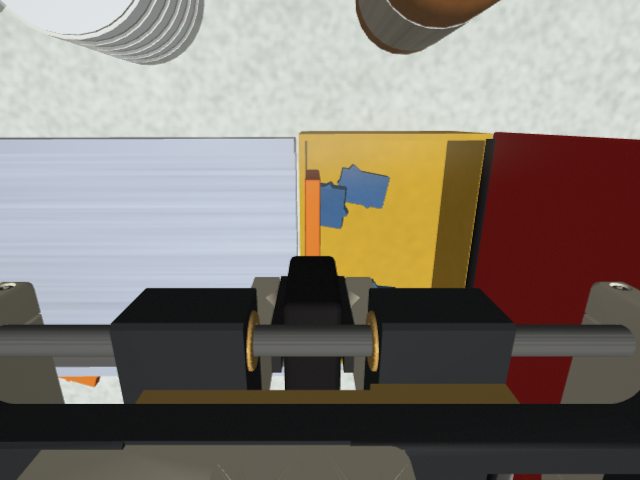

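jog_arm --commands '[{"x":0,"y":-0.2,"z":-2,"roll":0},{"x":0,"y":0,"z":-4,"roll":0},{"x":0,"y":0,"z":-4,"roll":0},{"x":0,"y":0,"z":-4,"roll":0},{"x":0,"y":2,"z":-1.5,"roll":0},{"x":0,"y":3,"z":0,"roll":0},{"x":0,"y":3,"z":0,"roll":0},{"x":0,"y":3,"z":0,"roll":0},{"x":0,"y":3,"z":0,"roll":0},{"x":0,"y":0,"z":0,"roll":0},{"x":0,"y":0,"z":0,"roll":0}]'

```text
clock: 17.6
tool_pos: [0.588, -0.2196, 0.2837]
orientation: [-180.0, 0.0, 2.1]
force: [-0.2, 1.5, -2.9]
opening: 0.0238
```

```bash
python3 wr.py w15;  python3 - <<'E'
from plant import ctrl
from h import *
import cv2
o=ctrl.get_obs(); d=o["tool_pos"][:2]-np.array(ST[:2]); a=np.radians(2.1); print("ly",-np.sin(a)*d[0]+np.cos(a)*d[1])
s=ctrl.snapshot("scene"); cv2.imwrite("pics/s15.png",cv2.resize(s["image"][150:330,200:430,::-1],None,fx=3.2,fy=3.2,interpolation=cv2.INTER_CUBIC))
s=ctrl.snapshot("top"); cv2.imwrite("pics/t15.png",cv2.resize(s["image"][180:320,190:450,::-1],None,fx=3,fy=3,interpolation=cv2.INTER_CUBIC))
E
```

```text
t 17.65 pos [ 0.5881 -0.219   0.2838] yaw 2.12 force [-0.2  0.9 -2.7] open 0.0238 dyaw 8.08
{'x': np.float64(-3.63), 'y': np.float64(-58.98), 'z': np.float64(8.38), 'roll': np.float64(-0.141)}
ly -0.2664588219210289
```

View pics/s15.png

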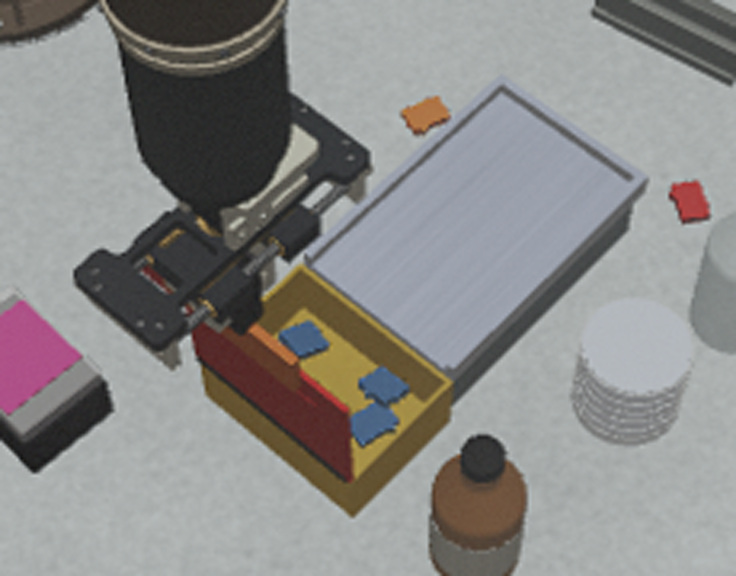

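View pics/w15.png

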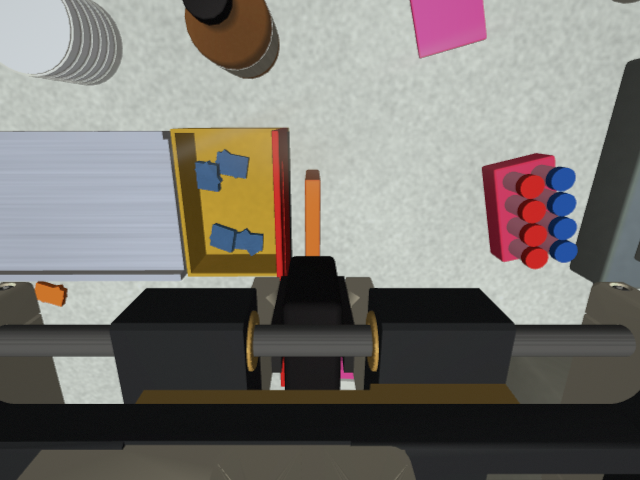

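View pics/t15.png

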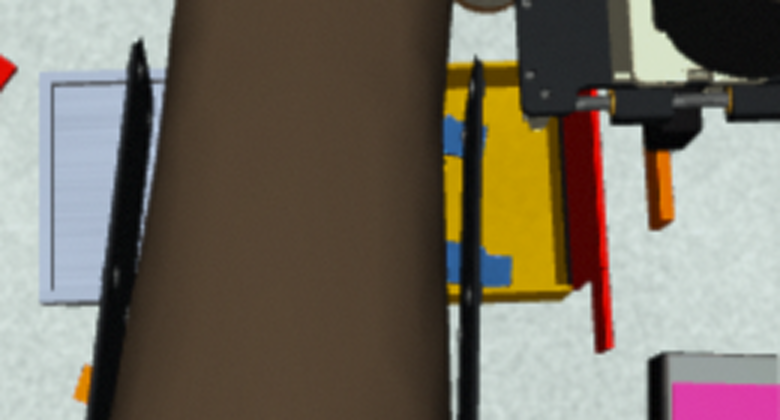

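```bash
python3 - <<'E'
import numpy as np
r=88
def c(t): t=np.radians(t); return np.array([r*np.cos(t)-3*np.sin(t), 70+r*np.sin(t)+3*np.cos(t)])
prev=np.array([-22.5,158.])
for t in [90,85,80,75,70,65,60,55,50,45,40,35,30,25,20,15,10,5,2,0]:
    q=c(t); d=q-prev; print(t,'y',round(-d[0]/10,2),'z',round(-d[1]/10,2), q.round(1)); prev=q
E
```

```text
90 y -1.95 z -0.0 [ -3. 158.]
85 y -0.77 z 0.01 [  4.7 157.9]
80 y -0.76 z 0.07 [ 12.3 157.2]
75 y -0.76 z 0.14 [ 19.9 155.8]
70 y -0.74 z 0.21 [ 27.3 153.7]
65 y -0.72 z 0.27 [ 34.5 151. ]
60 y -0.69 z 0.33 [ 41.4 147.7]
55 y -0.66 z 0.39 [ 48.  143.8]
50 y -0.62 z 0.45 [ 54.3 139.3]
45 y -0.58 z 0.5 [ 60.1 134.3]
40 y -0.54 z 0.55 [ 65.5 128.9]
35 y -0.49 z 0.59 [ 70.4 122.9]
30 y -0.43 z 0.63 [ 74.7 116.6]
25 y -0.38 z 0.67 [ 78.5 109.9]
20 y -0.32 z 0.7 [ 81.7 102.9]
15 y -0.26 z 0.72 [84.2 95.7]
10 y -0.19 z 0.74 [86.1 88.2]
5 y -0.13 z 0.76 [87.4 80.7]
2 y -0.04 z 0.46 [87.8 76.1]
0 y -0.02 z 0.31 [88. 73.]
```

jog_arm --commands '[{"x":0,"y":0,"z":2.5,"roll":0},{"x":0,"y":0,"z":2.8,"roll":0},{"x":0,"y":0,"z":1.5,"roll":0},{"x":0,"y":-0.6,"z":0,"roll":0},{"x":0,"y":-0.8,"z":0,"roll":0},{"x":0,"y":0,"z":0,"roll":0}]'

```text
clock: 18.35
tool_pos: [0.5885, -0.2041, 0.2177]
orientation: [180.0, -0.1, 2.2]
force: [-0.3, 0.4, -1.3]
opening: 0.0243
```

jog_arm --commands '[{"x":0,"y":-0.5,"z":0.15,"roll":0},{"x":0,"y":-0.77,"z":0.01,"roll":0},{"x":0,"y":-0.76,"z":0.07,"roll":0},{"x":0,"y":-0.76,"z":0.14,"roll":0},{"x":0,"y":-0.74,"z":0.21,"roll":0},{"x":0,"y":-0.72,"z":0.27,"roll":0},{"x":0,"y":-0.69,"z":0.33,"roll":0},{"x":0,"y":-0.66,"z":0.39,"roll":0},{"x":0,"y":-0.62,"z":0.45,"roll":0},{"x":0,"y":-0.58,"z":0.5,"roll":0},{"x":0,"y":0,"z":0,"roll":0}]'

```text
clock: 19.45
tool_pos: [0.5845, -0.1365, 0.1897]
orientation: [-180.0, 0.1, 2.2]
force: [-0.4, -0.1, -1.4]
opening: 0.0239
```

```bash
python3 wr.py w16;  python3 - <<'E'
from plant import ctrl
import cv2
s=ctrl.snapshot("scene"); cv2.imwrite("pics/s16.png",cv2.resize(s["image"][150:330,200:430,::-1],None,fx=3.2,fy=3.2,interpolation=cv2.INTER_CUBIC))
E
```

```text
t 19.50 pos [ 0.5845 -0.1369  0.19  ] yaw 2.15 force [-0.7 -0.9 -1.8] open 0.0237 dyaw 8.05
{'x': np.float64(-3.55), 'y': np.float64(-50.75), 'z': np.float64(-1.0), 'roll': np.float64(-0.1405)}
```

View pics/s16.png

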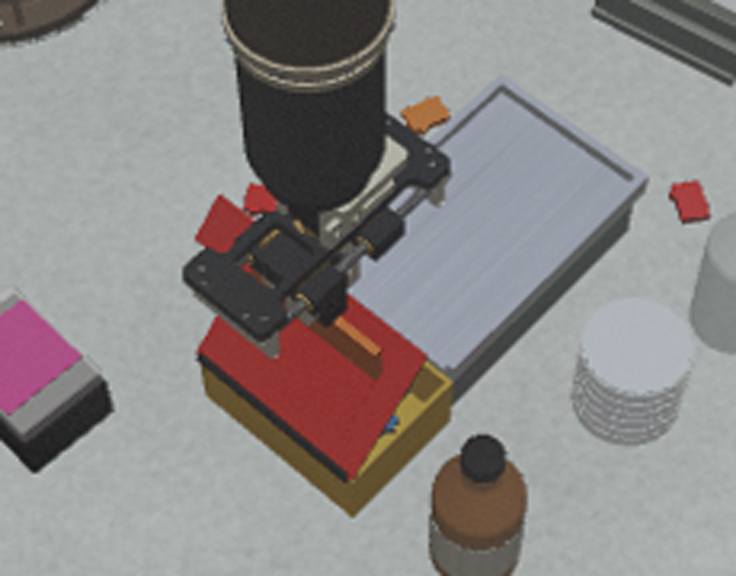

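View pics/w16.png

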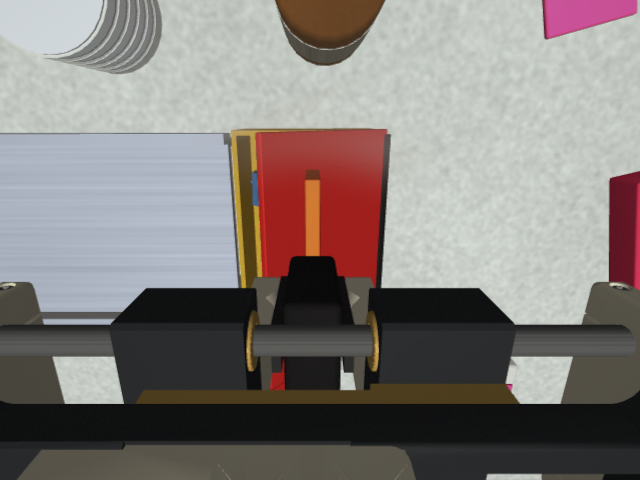

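jog_arm --commands '[{"x":0,"y":-0.54,"z":0.55,"roll":0},{"x":0,"y":-0.49,"z":0.59,"roll":0},{"x":0,"y":-0.43,"z":0.63,"roll":0},{"x":0,"y":-0.38,"z":0.67,"roll":0},{"x":0,"y":-0.32,"z":0.7,"roll":0},{"x":0,"y":-0.26,"z":0.72,"roll":0},{"x":0,"y":-0.19,"z":0.74,"roll":0},{"x":0,"y":-0.1,"z":0.6,"roll":0},{"x":0,"y":0,"z":0.3,"roll":0},{"x":0,"y":0,"z":0,"roll":0}]'

```text
clock: 20.55
tool_pos: [0.5836, -0.1103, 0.1351]
orientation: [-180.0, 0.1, 2.1]
force: [0.8, 0.5, -1.0]
opening: 0.0236
```

```bash
python3 wr.py w17;  python3 - <<'E'
from plant import ctrl
import cv2
s=ctrl.snapshot("scene"); cv2.imwrite("pics/s17.png",cv2.resize(s["image"][150:330,200:430,::-1],None,fx=3.2,fy=3.2,interpolation=cv2.INTER_CUBIC))
E
```

```text
t 20.60 pos [ 0.5837 -0.1103  0.1354] yaw 2.12 force [ 0.9 -0.3 -1.3] open 0.0238 dyaw 8.08
{'x': np.float64(-3.59), 'y': np.float64(-48.1), 'z': np.float64(-6.46), 'roll': np.float64(-0.141)}
```

View pics/s17.png

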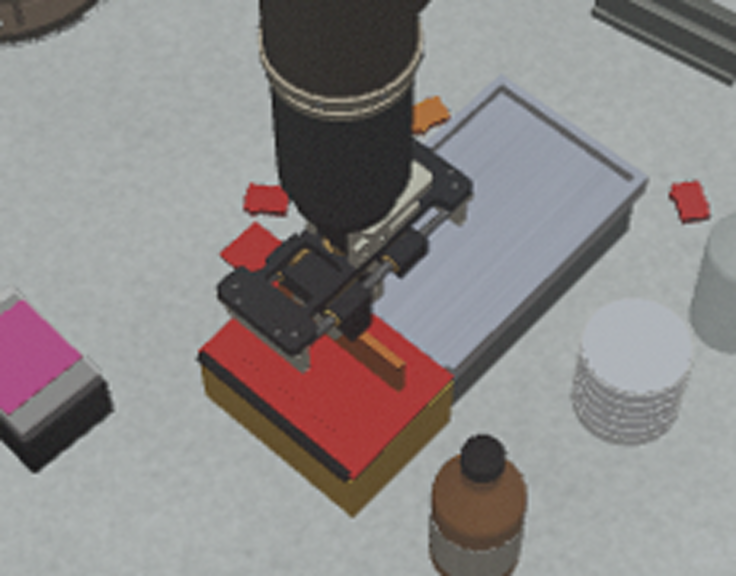

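jog_arm --commands '[{"x":0,"y":0,"z":0.25,"roll":0},{"x":0,"y":0,"z":0.2,"roll":0}]'

```text
clock: 20.85
tool_pos: [0.5843, -0.1103, 0.1315]
orientation: [-180.0, -0.0, 2.1]
force: [-0.3, 0.3, 0.4]
opening: 0.0234
```

jog_arm --commands '[{"x":0,"y":0,"z":0.1,"roll":0},{"x":0,"y":0,"z":0,"roll":0}]'

```text
clock: 21.05
tool_pos: [0.5843, -0.1104, 0.1309]
orientation: [180.0, -0.0, 2.1]
force: [-1.4, 1.0, 3.1]
opening: 0.0242
```

jog_arm --commands '[{"x":0,"y":0,"z":0.1,"roll":0},{"x":0,"y":0,"z":0.1,"roll":0},{"x":0,"y":0,"z":0,"roll":0}]'

```text
clock: 21.35
tool_pos: [0.5844, -0.1104, 0.1307]
orientation: [180.0, -0.1, 2.2]
force: [-6.9, 3.9, 17.3]
opening: 0.0239
```

```bash
python3 wr.py w18;  python3 - <<'E'
from plant import ctrl
import cv2
s=ctrl.snapshot("scene"); cv2.imwrite("pics/s18.png",cv2.resize(s["image"][230:300,260:360,::-1],None,fx=7.5,fy=7.5,interpolation=cv2.INTER_CUBIC))
E
```

```text
t 21.40 pos [ 0.5845 -0.1104  0.1307] yaw 2.17 force [-6.8  3.2 16.2] open 0.0239 dyaw 8.03
{'x': np.float64(-3.63), 'y': np.float64(-48.11), 'z': np.float64(-6.93), 'roll': np.float64(-0.1402)}
```

View pics/s18.png

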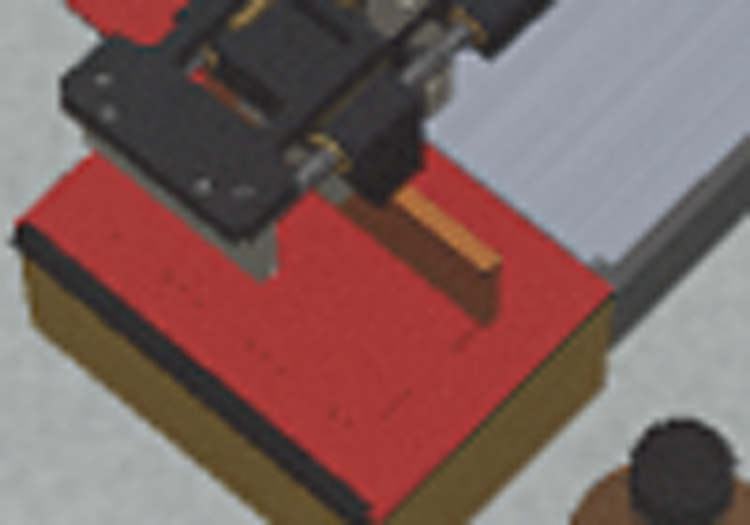

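View pics/w18.png

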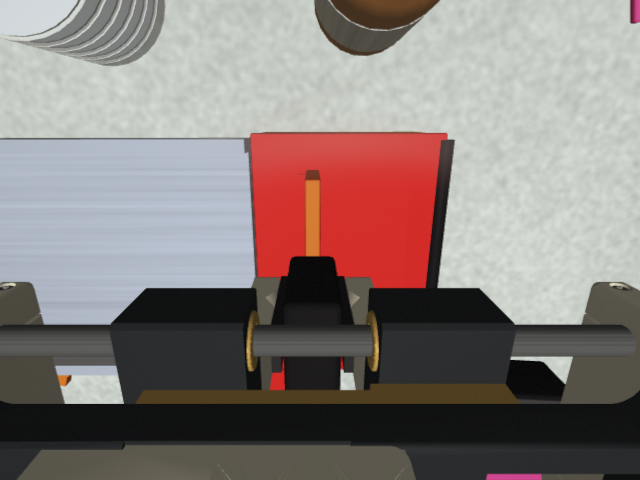

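```bash
python3 - <<'E'
from h import *
plan(.5383,.3726,.25,10.38,14,(.5845,-.1104,.2307,2.13))
E
```

```text
t 21.45 pos [ 0.5845 -0.1104  0.2307] yaw 2.13 force [-5.8  3.3 15.9] open 0.0237 dyaw 8.25
{'x': np.float64(-0.2), 'y': np.float64(-3.46), 'z': np.float64(-0.14), 'roll': np.float64(-0.0103)}
{'x': np.float64(-0.17), 'y': np.float64(-3.46), 'z': np.float64(-0.14), 'roll': np.float64(-0.0103)}
{'x': np.float64(-0.13), 'y': np.float64(-3.46), 'z': np.float64(-0.14), 'roll': np.float64(-0.0103)}
{'x': np.float64(-0.09), 'y': np.float64(-3.46), 'z': np.float64(-0.14), 'roll': np.float64(-0.0103)}
{'x': np.float64(-0.06), 'y': np.float64(-3.47), 'z': np.float64(-0.14), 'roll': np.float64(-0.0103)}
{'x': np.float64(-0.02), 'y': np.float64(-3.47), 'z': np.float64(-0.14), 'roll': np.float64(-0.0103)}
{'x': np.float64(0.01), 'y': np.float64(-3.47), 'z': np.float64(-0.14), 'roll': np.float64(-0.0103)}
{'x': np.float64(0.05), 'y': np.float64(-3.47), 'z': np.float64(-0.14), 'roll': np.float64(-0.0103)}
{'x': np.float64(0.08), 'y': np.float64(-3.46), 'z': np.float64(-0.14), 'roll': np.float64(-0.0103)}
{'x': np.float64(0.12), 'y': np.float64(-3.46), 'z': np.float64(-0.14), 'roll': np.float64(-0.0103)}
{'x': np.float64(0.15), 'y': np.float64(-3.46), 'z': np.float64(-0.14), 'roll': np.float64(-0.0103)}
{'x': np.float64(0.19), 'y': np.float64(-3.46), 'z': np.float64(-0.14), 'roll': np.float64(-0.0103)}
{'x': np.float64(0.23), 'y': np.float64(-3.46), 'z': np.float64(-0.14), 'roll': np.float64(-0.0103)}
{'x': np.float64(0.26), 'y': np.float64(-3.46), 'z': np.float64(-0.14), 'roll': np.float64(-0.0103)}
```

jog_arm --commands '[{"x":0,"y":0,"z":-0.5,"roll":0},{"x":0,"y":0,"z":-2.5,"roll":0},{"x":0,"y":0,"z":-3.5,"roll":0},{"x":0,"y":0,"z":-3.5,"roll":0}]'

```text
clock: 21.85
tool_pos: [0.5835, -0.1105, 0.2287]
orientation: [180.0, 0.1, 2.1]
force: [0.8, 0.7, -1.5]
opening: 0.0241
```

jog_arm --commands '[{"x":-0.2,"y":-3.46,"z":-0.15,"roll":-0.0103},{"x":-0.17,"y":-3.46,"z":-0.15,"roll":-0.0103},{"x":-0.13,"y":-3.46,"z":-0.15,"roll":-0.0103},{"x":-0.09,"y":-3.46,"z":-0.15,"roll":-0.0103},{"x":-0.06,"y":-3.47,"z":-0.15,"roll":-0.0103},{"x":-0.02,"y":-3.47,"z":-0.15,"roll":-0.0103},{"x":0.01,"y":-3.47,"z":-0.15,"roll":-0.0103},{"x":0.05,"y":-3.47,"z":-0.15,"roll":-0.0103},{"x":0.08,"y":-3.46,"z":-0.15,"roll":-0.0103},{"x":0.12,"y":-3.46,"z":-0.15,"roll":-0.0103},{"x":0.15,"y":-3.46,"z":-0.15,"roll":-0.0103},{"x":0.19,"y":-3.46,"z":-0.15,"roll":-0.0103}]'

```text
clock: 23.05
tool_pos: [0.5439, 0.3048, 0.246]
orientation: [180.0, 0.0, 9.2]
force: [0.6, 0.1, -1.6]
opening: 0.0238
```

jog_arm --commands '[{"x":0.23,"y":-3.46,"z":0,"roll":-0.0103},{"x":0.26,"y":-3.46,"z":0,"roll":-0.0103},{"x":0,"y":0,"z":0,"roll":0},{"x":0,"y":0,"z":0,"roll":0},{"x":0,"y":0,"z":0,"roll":0}]'

```text
clock: 23.55
tool_pos: [0.5377, 0.372, 0.2459]
orientation: [180.0, 0.0, 10.4]
force: [0.8, -0.8, -1.8]
opening: 0.0237
```

```bash
python3 wr.py w19;  python3 - <<'E'
from h import *
plan(.5383,.3726,.14,10.38,3)
E
```

```text
t 23.60 pos [0.5379 0.3718 0.2462] yaw 10.35 force [ 0.1 -0.3 -2. ] open 0.0238 dyaw -0.15
{'x': np.float64(-0.83), 'y': np.float64(0.14), 'z': np.float64(4.62), 'roll': np.float64(0.0026)}
t 23.60 pos [0.5379 0.3718 0.2462] yaw 10.35 force [ 0.1 -0.3 -2. ] open 0.0238 dyaw 0.03
{'x': np.float64(0.02), 'y': np.float64(-0.02), 'z': np.float64(3.54), 'roll': np.float64(-0.0002)}
{'x': np.float64(0.02), 'y': np.float64(-0.02), 'z': np.float64(3.54), 'roll': np.float64(-0.0002)}
{'x': np.float64(0.02), 'y': np.float64(-0.02), 'z': np.float64(3.54), 'roll': np.float64(-0.0002)}
```

View pics/w19.png

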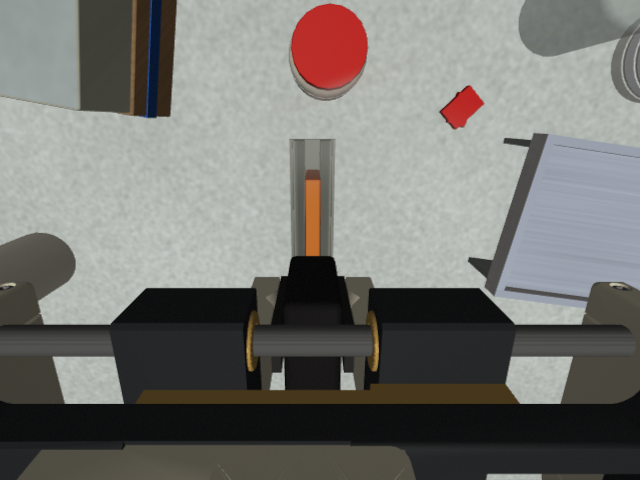

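jog_arm --commands '[{"x":0.04,"y":-0.06,"z":4,"roll":0},{"x":0,"y":0,"z":4,"roll":0},{"x":0,"y":0,"z":3,"roll":0},{"x":0,"y":0,"z":1.1,"roll":0},{"x":0,"y":0,"z":0,"roll":0},{"x":0,"y":0,"z":0,"roll":0}]'

```text
clock: 24.2
tool_pos: [0.5392, 0.3736, 0.1271]
orientation: [-179.9, -0.1, 10.4]
force: [0.6, -0.2, -1.8]
opening: 0.0237
```

```bash
python3 wr.py w20;  python3 - <<'E'
from h import *
plan(.5383,.3726,.0683,10.38,1)
E
```

```text
t 24.25 pos [0.5393 0.374  0.1276] yaw 10.39 force [-0.2 -0.2 -2.4] open 0.0234 dyaw -0.19
{'x': np.float64(-1.0), 'y': np.float64(0.32), 'z': np.float64(-7.24), 'roll': np.float64(0.0034)}
t 24.25 pos [0.5393 0.374  0.1276] yaw 10.39 force [-0.2 -0.2 -2.4] open 0.0234 dyaw -0.01
{'x': np.float64(-0.12), 'y': np.float64(0.12), 'z': np.float64(5.93), 'roll': np.float64(0.0003)}
```

View pics/w20.png

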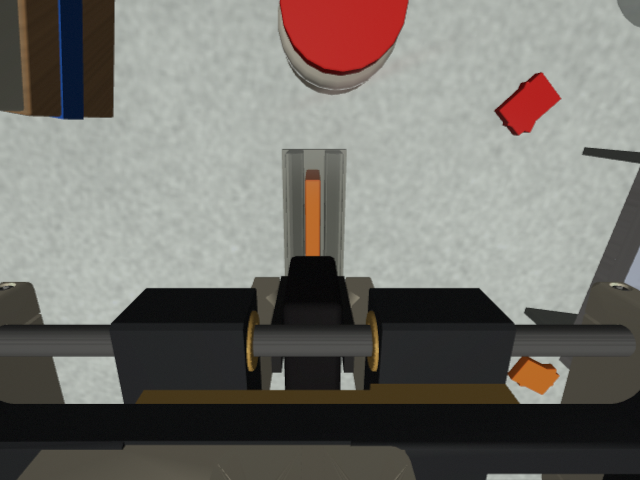

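jog_arm --commands '[{"x":-0.1,"y":0.12,"z":2.0,"roll":0},{"x":0,"y":0,"z":1.5,"roll":0},{"x":0,"y":0,"z":1.2,"roll":0},{"x":0,"y":0,"z":0.8,"roll":0},{"x":0,"y":0,"z":0.3,"roll":0},{"x":0,"y":0,"z":0,"roll":0},{"x":0,"y":0,"z":0,"roll":0}]'

```text
clock: 24.95
tool_pos: [0.5378, 0.3724, 0.0681]
orientation: [-180.0, -0.1, 10.4]
force: [0.0, 0.3, -1.6]
opening: 0.0236
```

```bash
python3 wr.py w21;  python3 - <<'E'
from h import *
plan(.5383,.3726,.0683,10.38,1)
E
```

```text
t 25.00 pos [0.5378 0.3724 0.0681] yaw 10.40 force [-0.2  0.5 -1.1] open 0.0237 dyaw -0.20
{'x': np.float64(-0.83), 'y': np.float64(0.2), 'z': np.float64(-13.19), 'roll': np.float64(0.0036)}
t 25.00 pos [0.5378 0.3724 0.0681] yaw 10.40 force [-0.2  0.5 -1.1] open 0.0237 dyaw -0.02
{'x': np.float64(0.05), 'y': np.float64(-0.01), 'z': np.float64(-0.02), 'roll': np.float64(0.0004)}
```

View pics/w21.png

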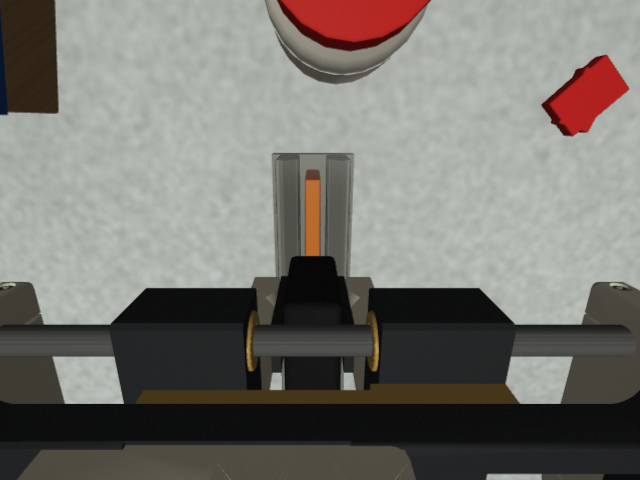

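jog_arm --commands '[{"x":0,"y":0,"z":0.06,"roll":0},{"x":0,"y":0,"z":0,"roll":0}]'

```text
clock: 25.2
tool_pos: [0.5379, 0.3724, 0.068]
orientation: [-180.0, -0.1, 10.4]
force: [-0.4, -1.5, 4.9]
opening: 0.024
```

jog_arm --commands '[{"x":0,"y":0,"z":0,"roll":0},{"x":0,"y":0,"z":0,"roll":0},{"x":0,"y":0,"z":0,"roll":0},{"x":0,"y":0,"z":0,"roll":0},{"x":0,"y":0,"z":0,"roll":0},{"x":0,"y":0,"z":0,"roll":0},{"x":0,"y":0,"z":0,"roll":0},{"x":0,"y":0,"z":0,"roll":0}]' --gripper 8

```text
clock: 26.0
tool_pos: [0.5373, 0.3719, 0.0667]
orientation: [180.0, 0.0, 10.4]
force: [-0.6, -0.2, -0.0]
opening: 0.0787
```

jog_arm --commands '[{"x":0,"y":0,"z":-1,"roll":0},{"x":0,"y":0,"z":-2,"roll":0},{"x":0,"y":0,"z":-3,"roll":0},{"x":0,"y":0,"z":-4,"roll":0},{"x":0,"y":0,"z":-4,"roll":0},{"x":0,"y":0,"z":-3,"roll":0},{"x":0,"y":0,"z":0,"roll":0},{"x":0,"y":0,"z":0,"roll":0}]'

```text
clock: 26.8
tool_pos: [0.5375, 0.3722, 0.2384]
orientation: [-179.9, -0.1, 10.4]
force: [-0.2, -0.7, -0.8]
opening: 0.08
```

```bash
python3 wr.py w22;  python3 - <<'E'
from plant import ctrl
import cv2
for n in("scene","top"):
  s=ctrl.snapshot(n); cv2.imwrite(f"pics/{n}22.png",s["image"][:,:,::-1])
E
```

```text
t 26.85 pos [0.537  0.3718 0.237 ] yaw 10.39 force [ 0.   0.2 -0.2] open 0.0802 dyaw -0.19
{'x': np.float64(-0.74), 'y': np.float64(0.15), 'z': np.float64(3.7), 'roll': np.float64(0.0033)}
```

View pics/w22.png

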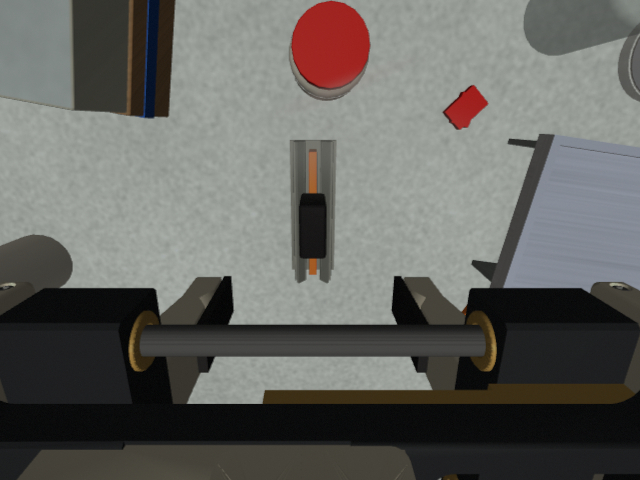

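View pics/scene22.png

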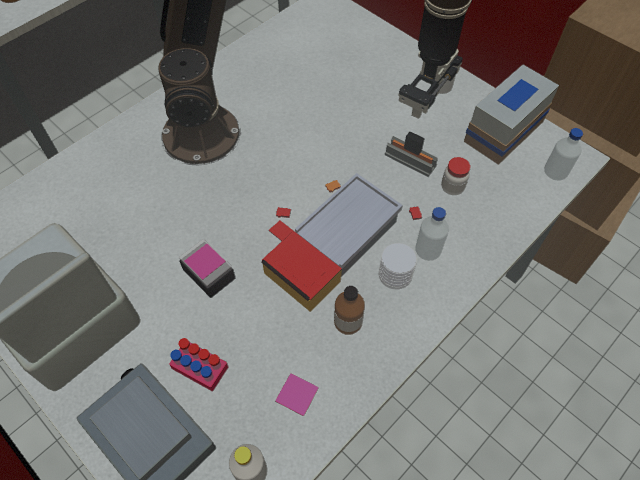

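View pics/top22.png

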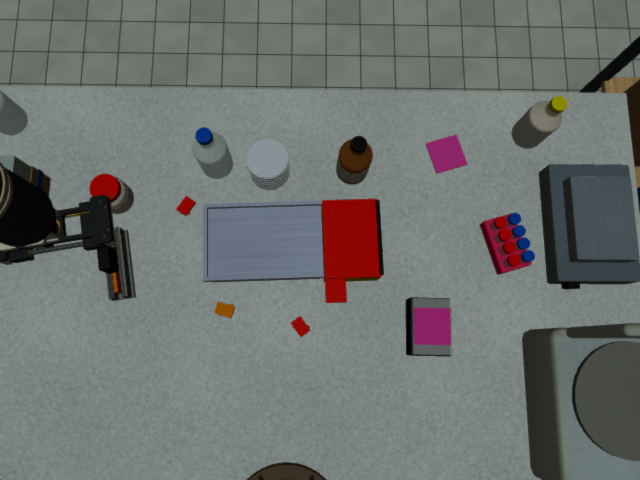

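```bash
python3 - <<'E'
import cv2,numpy as np
from plant import ctrl
for n,(r,c) in (("scene",(slice(215,310),slice(255,345))),("top",(slice(190,310),slice(318,390)))):
    a=cv2.imread(f"pics/{n}0.png")[r,c].astype(int);b=cv2.imread(f"pics/{n}22.png")[r,c].astype(int)
    print(n,(abs(a-b).max(2)>40).sum(), a.shape)
a=cv2.imread("pics/scene0.png").astype(int)[120:180,375:445];b=cv2.imread("pics/scene22.png").astype(int)[120:180,375:445]
print("stand",(abs(a-b).max(2)>40).sum())
print(ctrl.close_job())
E
```

```text
scene 420 (95, 90, 3)
top 235 (120, 72, 3)
stand 2
the job is handed in; nothing more can be done
None
```

```bash
python3 - <<'E'
import cv2,numpy as np
o=[]
for n,(r,c) in (("scene",(slice(215,310),slice(255,345))),("top",(slice(190,310),slice(318,390)))):
    a=cv2.imread(f"pics/{n}0.png")[r,c];b=cv2.imread(f"pics/{n}22.png")[r,c]
    d=(abs(a.astype(int)-b).max(2)>40).astype(np.uint8)*255
    o.append(cv2.resize(np.hstack([a,b,cv2.merge([d]*3)]),(780,280),interpolation=cv2.INTER_NEAREST))
cv2.imwrite("pics/diff.png",np.vstack(o))
E
```

```text
(no output)
```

View pics/diff.png

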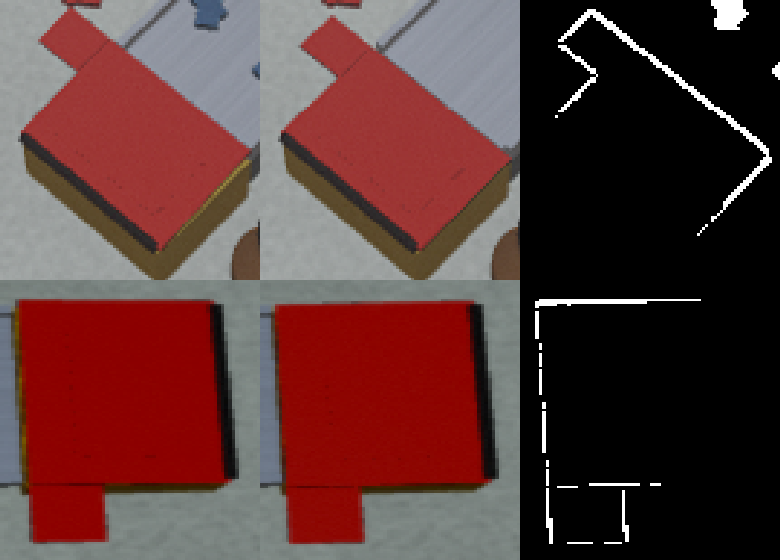

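The whole job was carried out and handed in after about 27 s, well under the 69 s limit. I took the scraper from its stand and prised the lid upright by its tab, to about 90° in the images. One stroke wiped all four blue shards over the open edge into the box. I then pushed the lid shut with the blade and stood the scraper back in its slot.

**Last checks:**
- **Shards:** All four showed in the box in the wrist picture taken before closing, and the tray is empty.
- **Lid:** It stopped against a hard limit under about 17 N. The blade edge was then about 73 mm up, the height given for the shut lid.
- **Scraper and stand:** The stand area matches the first picture, with only 2 pixels changed. The gripper was open and clear of it.
- **Other things:** By eye, the bottles, dishes, jar, tip box, rack and the orange and red look-alikes look unmoved. I ran no separate measurement on them.

**Disagreement:** My picture comparison of the lid area did not match the start: 420 pixels changed in the scene view and 235 in the top view. I looked at where they lie only after handing in. Apart from the shards that are now gone, they are the lid's edges. The lid sits slightly lower than at the start, when a sliver of the box showed under its rim. That fits a lid that began slightly ajar and is now fully shut.

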